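# Load a bayonet holder carousel at its loading station

## Task

Lock every upright bayonet probe holder that stands on the plate into the indexing carousel, one holder to a socket. A socket may be loaded only while it stands at the loading station (the side with the fixed aluminium nose on the base): pull up the index plunger's black knob, swing the carousel counter-clockwise by it to the next hole and let the pin snap fully in; then set a holder in with its lugs through the slot, push it down against the spring and turn it clockwise a quarter turn so that it springs up locked. Finish with the index pin home in a hole, and leave the V-block and the setup block alone.

Things in the scene. Friction and masses are not known exactly. Their poses are not given: they have to be found in the camera images.
- indexer: fixed round dark steel base, 280 mm across, 12 mm thick; on it a steel index ring (radius 112 to 128 mm, top at z = 22 mm) with four holes 90 degrees apart at radius 120 mm, the first toward -x. Origin at the underside on the carousel's axis, z up. Its -x points to the loading station, where a 30 mm wide aluminium nose reaches 172 mm from the axis. Stands turned by up to 0.3 rad
- loading_station (a point): fixed point on the deck's height (z = 34 mm), 72 mm from the carousel's axis on the side of the nose: a socket stands at the station when its origin is here
- carousel (a joint): angle of the aluminium deck (216 mm across, top at z = 34 mm), grows counter-clockwise from above, 0 to 4.71 rad between stops. 0 (start): plunger at the nose; 1.571, 3.142, 4.712: socket_1, socket_2, socket_3 at the loading station; a hole at each of the four. Pinned with 0.02 rad of play; free, it turns against 0.12 N m
- plunger (a joint): lift of the index plunger, m: 0 pin home in a hole, about 0.008 resting on the ring between holes, 0.014 fully up. The pin (8 mm thick, round end) clears the ring above 0.009. A spring pulls it down with 4 N at 0, 7 N at the top; it snaps in when let go over a hole (2 mm play each side)
- plunger_knob (a point): centre of the plunger's round black knob (26 mm diameter, 28 mm high, upright) on the carousel's arm, 120 mm from the axis; 90 mm above the plate when the pin is home. The sleeve under it (22 mm thick) ends at z = 60 mm. The knob turns with the carousel, not by itself
- socket_1 (a point): bayonet socket on the carousel, 72 mm from its axis: steel collar 82 mm across, 20 mm high. Origin at its centre on the deck (z = 34 mm), x away from the carousel's axis, z up. Mouth: 42 mm round, with a slot along x, 21 mm wide, for the lugs. Push, then turn 90 degrees clockwise from above to the end stop: the lugs lie along y in a pocket under the roof. Spring: see socket_2
- socket_2 (a point): second socket, like socket_1. Its brass spring plate holds a foot 14 mm above the deck (3 N; about 9 N at 4 mm). The roof's underside is 14 mm above the deck on the way round and 17 mm in the end pocket, so the 7 mm lugs turn with the foot 2 mm (flange on collar) to 6 mm above the deck, and when let up the foot springs to 10 mm, locked
- socket_3 (a point): third socket, like socket_1 and socket_2
- holder_1: bayonet probe holder (may be absent), 90 mm tall, about 0.24 kg. Foot: lug bar 60 mm (its x) by 14 by 7 mm on a 37 mm plug; flange 54 mm across at 18 to 24 mm height; ribbed drum 40 mm across to 52 mm; on top a flat black grip 50 mm long along x, in line with the lugs, 14 mm thick along y, from 52 to 90 mm. Origin under its centre, z up; stands upright at the start
- holder_2: bayonet probe holder (may be absent), 90 mm tall, about 0.24 kg. Foot: lug bar 60 mm (its x) by 14 by 7 mm on a 37 mm plug; flange 54 mm across at 18 to 24 mm height; ribbed drum 40 mm across to 52 mm; on top a flat black grip 50 mm long along x, in line with the lugs, 14 mm thick along y, from 52 to 90 mm. Origin under its centre, z up; stands upright at the start
- holder_3: bayonet probe holder (may be absent), 90 mm tall, about 0.24 kg. Foot: lug bar 60 mm (its x) by 14 by 7 mm on a 37 mm plug; flange 54 mm across at 18 to 24 mm height; ribbed drum 40 mm across to 52 mm; on top a flat black grip 50 mm long along x, in line with the lugs, 14 mm thick along y, from 52 to 90 mm. Origin under its centre, z up; stands upright at the start
- vblock: bystander: steel V-block, 40 x 44 x 34 mm, loose, origin under its centre
- setup_block: bystander: grey setup block with holes, 51 x 76 x 25 mm, loose, origin under its centre

How it is judged:
By the outcome, as a careful person would: the job done as asked, in the order asked, and still so for the second after the job is handed in, with the robot touching nothing.
Of holder_1, holder_2, holder_3 only 2 to 3 are there at a start; the rules pass over those that are not, and their reading is None.
At some moment in a run one of holder_1, holder_2, holder_3 may be knocked a few centimetres aside while the robot is not near it.
Once in a run the grip may slacken for a moment while it holds something.
It also fails if it takes over 210 s, if anything falls off the work surface, if the arm or the gripper's body presses on something with over 40 N, if the wrist force passes 120 N, or if a joint passes its speed limit or range.

## Robot

A 7-joint arm with a two-finger parallel gripper is mounted at the origin on the work surface; the furniture and walls round the work are solid. World frame = base frame: x ahead of the robot, y to its left, z up, the work surface at z = 0. Lengths are in m, angles in rad, forces in N, time in s.
With the tool pointing down it reaches from about 0.35 to 0.9 m from the base axis. Payload 8.1 kg.
Tool frame: the origin (TCP) lies at the very end of the fingers, on their centre line; the grasp point (between the pads) lies 19 mm behind it; z points along the fingers, y is the line along which they close (so a half turn about z gives the same grasp; the last joint's range is limited). The gripper opens to 92 mm and grips with 3 to 60 N. Pads are 19 mm wide; open, the fingers measure 130 mm over their backs; the gripper's body (75 mm by 190 mm) begins 47 mm behind the grasp point.
Start: joints at [-1.312, 0.434, 0.025, 1.573, -0.012, 1.134, -0.075], TCP at [0.221, 0.585, 0.227] pointing down, gripper open.
Joint ranges: [-2.62, 2.62], [-0.44, 2.09], [-1.27, 1.32], [0.08, 2.57], [-1.32, 4.46], [0.12, 2], [-2.74, 2.74]. Speed limits (rad/s): [2.22, 2.22, 3.01, 3.01, 3.14, 3.14, 3.14].

## Interface

Orientations are given as a rotation vector (axis times angle).
In Python, from cell import arm gives the robot as it stands.
- The arm moves only by the tool drive_tool, never from a script. Its argument "targets" is a list of rows, each a list of 7 numbers: the turn, a rotation vector about the world's x, y, z in units of 5 degrees (1.0 is 5 degrees), then the shift along the world's x, y, z in units of 40 mm (1.0 is 40 mm), then the opening, from 0 (shut) to 1 (fully open). In form: [[wx, wy, wz, dx, dy, dz, fingers], ...]. A call has 1 to 5 rows; each row is the pose to reach, as a shift and turn from the pose commanded when the call began; what a row does not reach only later rows make up. A row lasts 1/10 s, in which the tool goes at most 50 mm and 8.59 degrees, less where a joint would pass 70% of its speed; a pose out of reach is approached as far as the arm can. A call with a gripper value outside its range is refused whole. The fingers move at their own pace and stop on an object; "force" is the grip in N (left out, the last holds). Time passes only in rows, so rows that repeat a pose let the fingers close. It gives the time, the measured TCP pose, the force, the opening and the grip force at its end, in the units of the state.
- arm.observe(): the state, without advancing time (a new reading comes with each control period).
- arm.get_image(name): name is "scene" or "side" or "wrist"; returns a dict with "pixels" (480x640x3 uint8, red, green, blue), "intrinsics" (3x3 intrinsics, pixels), "rvec" (rotation vector, rad) and "tvec" (3), from world to camera coordinates, as OpenCV has them; the wrist camera has in their place "mount" (4x4, takes a point from camera to tool coordinates, whose origin is the TCP and whose axes are the flange's). Camera axes: x right, y down, z forward; pixel columns grow to the right and rows downward; lengths in m; the calibration is good to about 2 mm. A picture is of the moment at which its call begins: read the wrist's pose just before it. There is no depth.
- arm.sign_off(): hands the job in; it is judged then, once.
The state is a dict: "clock": time; "joints": joint angles; "dq": joint speeds; "joint_efforts": joint torques, N m; "position": TCP position; "ee_rot": TCP orientation; "force": force on the tool from outside, world axes, zero at the start; "ft_torque": the same for the moment, N m; "width": opening from 0.0 (shut) to 1.0 (fully open); "gripper_force": force on a finger pad.
Only numpy, scipy, OpenCV 4.12 (cv2) and the standard library are available. Lean on these libraries where they do the work, as an engineer would, in place of code of your own. Each camera call takes 0.05 s, during which the arm holds its last target. There are 200 camera calls.

## Working session

There is one attempt and no reset: what is moved stays moved. The work goes in short steps, Python scripts to look and compute and a tool call to move; the robot and the scene stay as the last step left them, time stands still between calls to the robot, and variables do not carry over. Pictures are saved under pics/ and viewed, at most 14 in all, crops included, and the job is handed in when it is done.

Besides the shell and the picture viewer there is one more tool, called after ">>>" as name([rows], argument=value, ...), one row to a line, values as JSON. drive_tool: Moves the arm, as the interface text tells. Its arguments: {"type":"object","properties":{"targets":{"type":"array"},"force":{"type":"number"}},"required":["targets"]}

```bash
ls; mkdir -p pics
cat > h.py <<'E'
import numpy as np,cv2
from cell import arm
from scipy.spatial.transform import Rotation as R
def cam(n):
    s=arm.observe(); im=arm.get_image(n); K=np.array(im["intrinsics"],float).reshape(3,3)
    if "mount" in im:
        T=np.eye(4);T[:3,:3]=R.from_rotvec(s["ee_rot"]).as_matrix();T[:3,3]=s["position"]
        C=T@np.array(im["mount"]).reshape(4,4); Rc,t=C[:3,:3],C[:3,3]
    else:
        Rw=R.from_rotvec(np.array(im["rvec"]).ravel()).as_matrix(); Rc=Rw.T; t=-Rc@np.array(im["tvec"]).ravel()
    return np.array(im["pixels"]),K,Rc,t
def ray(c,uv):
    _,K,Rc,t=c; d=Rc@np.linalg.inv(K)@np.array([uv[0],uv[1],1.]); return t,d
def onz(c,uv,z):
    t,d=ray(c,uv); return t+d*(z-t[2])/d[2]
def proj(c,p):
    _,K,Rc,t=c; q=K@(Rc.T@(np.array(p)-t)); return q[:2]/q[2]
def save(c,n): cv2.imwrite(f"pics/{n}.png",cv2.cvtColor(c[0],cv2.COLOR_RGB2BGR))
E
python3 - <<'E'
from h import *
for n in("scene","side","wrist"):
    c=cam(n);save(c,n+"0");print(n,c[3].round(3),c[2][:,2].round(3),c[1][0,0])
s=arm.observe();print(s["position"],s["ee_rot"],s["width"],s["clock"],s["force"])
E
```

```text
pics
scene [-0.018 -0.922  0.623] [ 0.485  0.728 -0.485] 476.39085750689105
side [-0.023 -0.87   0.44 ] [ 0.55   0.754 -0.36 ] 437.43712778242553
wrist [0.147 0.612 0.384] [ 0.273 -0.106 -0.956] 361.46174051707936
[0.22112325 0.58415503 0.22613667] [-5.65318082e-01 -3.09018748e+00  1.90120465e-03] 1.0008713301992251 0.15 [ 0.05416801  0.29158369 -0.41319922]
```

View pics/scene0.png

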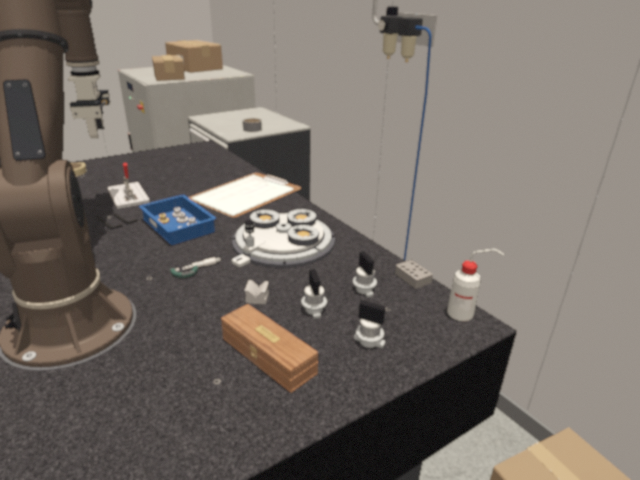

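View pics/side0.png

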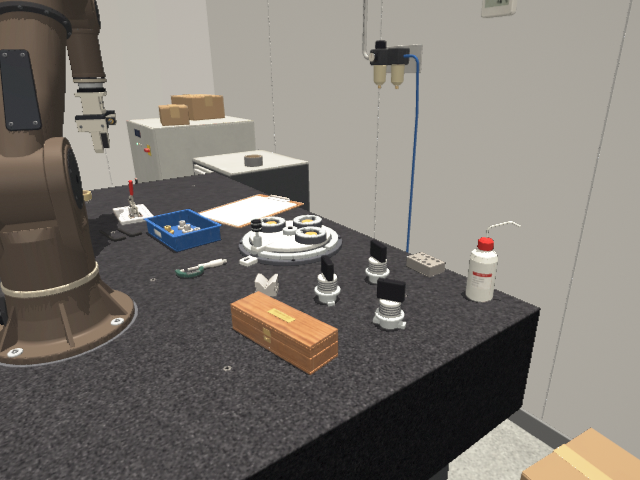

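The scene view shows three holders (bases at about (314,305), (365,285) and (370,340)), the carousel at about (284,236), the knob near (249,232) and the nose near (242,260). The V-block is at (257,290) and the setup block at (414,272). The side view agrees.

Run:
```python
from h import *
a=cam("scene");b=cam("side")
for n,u,v,z in [("hA flange",(314,300),(327,291),.021),("hB",(365,282),(377,274),.021),("hC",(370,336),(390,317),.021),("hub",(284,228),(290,228),.04),("nose",(242,260),(249,261),.01),("knob",(249,230),(256,228),.09),("vb",(257,290),(266,285),.02),("sb",(414,272),(426,263),.02),("box corner",(315,372),(335,352),.02)]:
    print(n,onz(a,u,z).round(3),onz(b,v,z).round(3))
s=arm.observe();print(R.from_rotvec(s["ee_rot"]).as_matrix().round(2))
im=cv2.resize(a[0][180:380,200:440],None,fx=3,fy=3,interpolation=cv2.INTER_CUBIC)
```

```text
hA flange [ 0.456 -0.222  0.021] [ 0.447 -0.232  0.021]
hB [ 0.594 -0.226  0.021] [ 0.581 -0.236  0.021]
hC [ 0.482 -0.381  0.021] [ 0.478 -0.382  0.021]
hub [0.557 0.078 0.04 ] [0.563 0.092 0.04 ]
nose [0.407 0.032 0.01 ] [0.401 0.023 0.01 ]
knob [0.429 0.029 0.09 ] [0.426 0.022 0.09 ]
vb [ 0.37 -0.12  0.02] [ 0.362 -0.131  0.02 ]
sb [ 0.721 -0.253  0.02 ] [ 0.713 -0.26   0.02 ]
box corner [ 0.338 -0.403  0.02 ] [ 0.335 -0.405  0.02 ]
[[-0.94  0.35 -0.  ]
 [ 0.35  0.94 -0.  ]
 [-0.   -0.   -1.  ]]
```

>>> drive_tool([
  [0,0,0.5,0.5,-0.9,0.2,1],
  [0,0,1,1.1,-1.7,0.4,1],
  [0,0,1.5,1.6,-2.6,0.5,1],
  [0,0,2,2.1,-3.4,0.6,1],
  [0,0,2.5,2.7,-4.3,0.6,1],
])

```text
clock: 0.75
position: [0.3296, 0.4118, 0.2513]
ee_rot: [0.221, 3.133, 0.002]
force: [1.1, -0.2, 0.4]
width: 1.0
gripper_force: 0.0
```

>>> drive_tool([
  [0,0,0.5,0.5,-0.9,0.2,1],
  [0,0,1,1.1,-1.7,0.4,1],
  [0,0,1.5,1.6,-2.6,0.5,1],
  [0,0,2,2.1,-3.4,0.6,1],
  [0,0,2.5,2.7,-4.3,0.6,1],
])

```text
clock: 1.25
position: [0.4377, 0.2397, 0.2754]
ee_rot: [-0.121, 3.138, 0.002]
force: [0.7, 0.5, -0.4]
width: 0.998
gripper_force: 0.0
```

>>> drive_tool([
  [0,0,0.5,0.5,-0.9,0.2,1],
  [0,0,1,1.1,-1.7,0.4,1],
  [0,0,1.5,1.6,-2.6,0.5,1],
  [0,0,2,2.1,-3.4,0.6,1],
  [0,0,2.5,2.7,-4.3,0.6,1],
])

```text
clock: 1.75
position: [0.5458, 0.0677, 0.2994]
ee_rot: [-0.462, 3.106, 0.001]
force: [0.4, 1.5, 0.3]
width: 0.999
gripper_force: 0.0
```

Run:
```python
from h import *
arm.get_image("wrist")
c=cam("wrist");save(c,"w1");np.savez("w1",*c)
s=arm.observe();print(s["position"],s["ee_rot"],s["clock"],c[3])
```

```text
[0.54757737 0.06195847 0.29883465] [-0.44687178  3.10851652 -0.00506715] 1.85 [0.47248874 0.03692497 0.45748782]
```

View pics/w1.png

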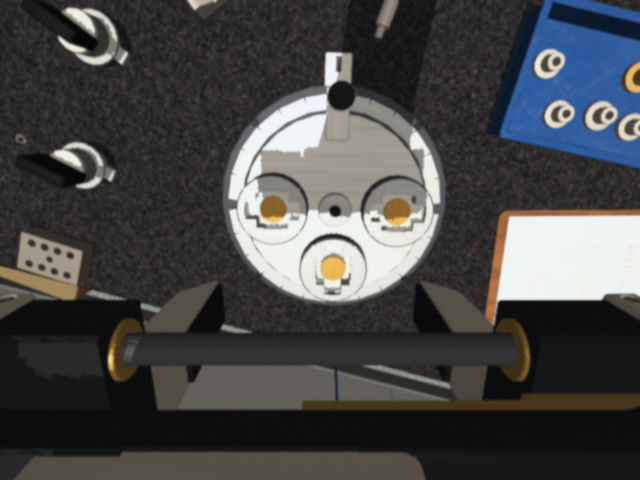

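The wrist view shows the knob at (341,95), the hub at (335,211), brass plates at (273,209), (397,212) and (333,268), and two holders on the left.

```bash
cat >> h.py <<'E'
def blobs(img,lo,hi,amin=60,roi=None):
    hsv=cv2.cvtColor(img,cv2.COLOR_RGB2HSV); m=cv2.inRange(hsv,np.array(lo),np.array(hi))
    if roi is not None:
        k=np.zeros_like(m);x0,y0,x1,y1=roi;k[y0:y1,x0:x1]=1;m=m*k
    n,l,st,ce=cv2.connectedComponentsWithStats(m)
    return [(ce[i],st[i,4],st[i,:4]) for i in range(1,n) if st[i,4]>amin]
E
python3 - <<'E'
from h import *
d=np.load("w1.npz");c=[d[k] for k in d.files]
P=[]
for ce,a,bb in blobs(c[0],(8,90,90),(30,255,255),150,(230,170,440,300)):
    p=onz(c,ce,.048);P.append(p);print("gold",ce.round(1),a,bb,p.round(4))
for ce,a,bb in blobs(c[0],(0,0,0),(180,255,45),150,(310,70,370,125)):
    print("knob",ce.round(1),a,bb,onz(c,ce,.104).round(4))
print("hub",onz(c,(335,211),.04).round(4), "nose tip",onz(c,(339,53),.012).round(4))
# base silhouette
for n,u in [("L",(223,197)),("R",(445,197)),("B",(333,303))]: print(n,onz(c,u,.012).round(4))
for i in range(len(P)):
    for j in range(i): print(np.linalg.norm(P[i]-P[j]).round(4))
E
```

```text
gold [272.4 208.7] 525 [260 196  26  26] [0.5729 0.0089 0.048 ]
gold [396.6 211.4] 538 [384 199  27  26] [0.5346 0.1471 0.048 ]
gold [332.6 267.8] 480 [321 256  24  24] [0.6226 0.0971 0.048 ]
knob [348.6  89. ] 891 [329  70  41  39] [0.4322 0.0511 0.104 ]
hub [0.5562 0.0797 0.04  ] nose tip [0.3894 0.0331 0.012 ]
L [ 0.585  -0.0564  0.012 ]
R [0.5056 0.208  0.012 ]
B [0.6847 0.1183 0.012 ]
0.1435
0.1013
0.1013
```

Run:
```python
from h import *
for k in range(2):
    c=cam("wrist");s=arm.observe();print(s["position"],s["ee_rot"],s["dq"].round(3) if hasattr(s["dq"],"round") else s["dq"])
    P=[onz(c,ce,.048) for ce,a,bb in blobs(c[0],(8,90,90),(30,255,255),150,(230,170,440,300))]
    print(np.array(P).round(4).tolist())
```

```text
[0.54624756 0.06523015 0.29859455] [-4.49422404e-01  3.10923794e+00 -2.04538337e-03] [-0.045 -0.015 -0.055  0.024 -0.015  0.004 -0.042]
[[0.5728, 0.0098, 0.048], [0.5344, 0.1479, 0.048], [0.6225, 0.0979, 0.048]]
[0.5454004  0.06754492 0.29848465] [ 4.53453889e-01 -3.10819976e+00  8.24954272e-05] [-0.033 -0.01  -0.035  0.011 -0.009  0.    -0.012]
[[0.573, 0.0096, 0.048], [0.5344, 0.1478, 0.048], [0.6226, 0.098, 0.048]]
```

>>> drive_tool([
  [0,0,-0.1,-0.6,-0.1,-0.9,1],
  [0,0,-0.2,-1.3,-0.3,-1.9,1],
  [0,0,-0.2,-2.0,-0.4,-2.9,1],
  [0,0,-0.2,-2.5,-0.5,-3.7,1],
  [0,0,-0.2,-2.67,-0.54,-4.2,1],
])

```text
clock: 2.45
position: [0.4342, 0.0478, 0.1287]
ee_rot: [0.433, -3.108, -0.001]
force: [0.3, -0.7, 0.1]
width: 0.999
gripper_force: 0.0
```

>>> drive_tool([
  [0,0,0,0,0,0,1],
  [0,0,0,0,0,0,1],
  [0,0,0,0,0,0,1],
  [0,0,0,0,0,0,1],
])

```text
clock: 2.85
position: [0.4398, 0.0475, 0.1319]
ee_rot: [-0.431, 3.109, 0.001]
force: [0.3, 0.5, -0.5]
width: 1.001
gripper_force: 0.0
```

Run:
```python
from h import *
c=cam("wrist");s=arm.observe();print(s["position"],s["ee_rot"]);save(c,"w2")
print("tcp px",proj(c,s["position"]),"knob pred px",proj(c,(.4381,.0464,.104)), "station",proj(c,(.4844,.0593,.034)))
```

```text
[0.4395554  0.04737146 0.13165973] [-4.30991198e-01  3.10983611e+00  5.01291026e-04]
tcp px [319.16874986 300.95276909] knob pred px [318.17848767 275.55337275] station [318.10299666 297.79005302]
```

View pics/w2.png

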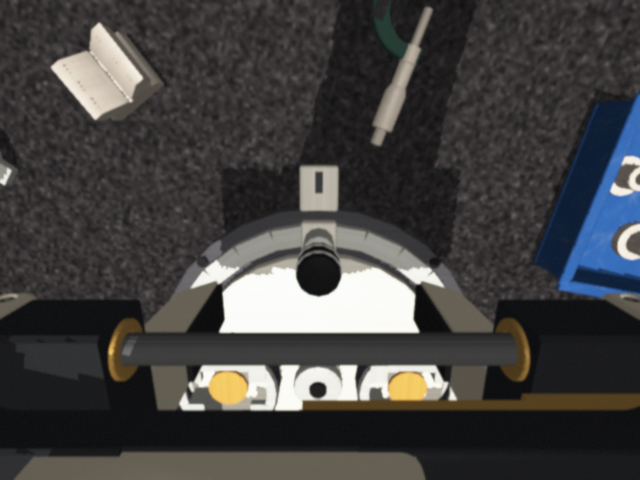

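The wrist view puts the knob top at (319,273), against a predicted (318,275), so the carousel centre is confirmed. I'll grip it and lift.

>>> drive_tool([
  [0,0,0,-0.03,0,-0.6,1],
  [0,0,0,-0.03,0,-1.2,1],
  [0,0,0,-0.03,0,-1.45,1],
  [0,0,0,-0.03,0,-1.45,1],
  [0,0,0,-0.03,0,-1.45,0.2],
], force=40)

```text
clock: 3.4
position: [0.4377, 0.047, 0.0733]
ee_rot: [-0.43, 3.112, 0.0]
force: [0.1, -0.2, 0.0]
width: 0.948
gripper_force: 0.0
```

>>> drive_tool([
  [0,0,0,0,0,0,0.2],
  [0,0,0,0,0,0,0.2],
  [0,0,0,0,0,0,0.2],
  [0,0,0,0,0,0,0.2],
  [0,0,0,0,0,0,0.2],
])

```text
clock: 3.9
position: [0.4373, 0.047, 0.0729]
ee_rot: [-0.431, 3.112, 0.0]
force: [-0.0, 0.3, -0.1]
width: 0.528
gripper_force: 0.0
```

Run:
```python
from h import *
s=arm.observe();print(s["position"],s["ee_rot"],np.round(s["joints"],3),s["width"],s["gripper_force"],s["force"])
C=np.array([.5537,.0787]);p=np.array([.4381,.0464])-C
for k in range(0,16):
    t=np.radians(6*k);q=np.array([p[0]*np.cos(t)-p[1]*np.sin(t),p[0]*np.sin(t)+p[1]*np.cos(t)]);
    if k%5==0: r0=q
    if k%5==0 and k: print(k,"end",((q-prev)/.04).round(2))
    if k%5==0: prev=q
    else: print(k,((q-prev)/.04).round(2))
```

```text
[0.43733527 0.04695768 0.07288321] [-4.30867382e-01  3.11162649e+00  1.10490872e-04] [-0.373  0.355  0.182  2.194 -0.111  0.601  1.735] 0.5281083309427672 0.0 [-0.02664096  0.28235279 -0.07921609]
1 [ 0.1 -0.3]
2 [ 0.23 -0.58]
3 [ 0.39 -0.85]
4 [ 0.58 -1.11]
5 end [ 0.79 -1.34]
6 [ 0.24 -0.21]
7 [ 0.49 -0.39]
8 [ 0.77 -0.54]
9 [ 1.05 -0.67]
10 end [ 1.35 -0.76]
11 [ 0.31 -0.06]
12 [ 0.62 -0.09]
13 [ 0.93 -0.09]
14 [ 1.25 -0.05]
15 end [1.55 0.02]
```

>>> drive_tool([
  [0,0,-1.4,0,0,0,0.55],
  [0,0,-2.8,0,0,0,0.55],
  [0,0,-4.2,0,0,0,0.55],
  [0,0,-5.6,0,0,0,0.55],
  [0,0,-7,0,0,0,0.55],
])

```text
clock: 4.4
position: [0.4372, 0.0469, 0.0728]
ee_rot: [0.533, 3.096, 0.0]
force: [0.2, 0.5, 0.0]
width: 0.55
gripper_force: 0.0
```

>>> drive_tool([
  [0,0,-1.4,0,0,0,0.55],
  [0,0,-2.8,0,0,0,0.55],
  [0,0,-4.2,0,0,0,0.55],
  [0,0,-5.6,0,0,0,0.55],
  [0,0,-7,0,0,0,0.55],
])

```text
clock: 4.9
position: [0.4373, 0.047, 0.0728]
ee_rot: [1.439, 2.793, 0.0]
force: [-0.3, -0.8, 0.9]
width: 0.547
gripper_force: 0.0
```

>>> drive_tool([
  [0,0,-1.4,0,0,0,0.55],
  [0,0,-2.8,0,0,0,0.55],
  [0,0,-4,0,0,0,0.55],
  [0,0,-4,0,0,0,0.5],
  [0,0,-4,0,0,0,0.2],
], force=40)

```text
clock: 5.4
position: [0.4372, 0.047, 0.0727]
ee_rot: [1.892, 2.508, -0.0]
force: [-1.0, 1.1, -0.3]
width: 0.459
gripper_force: 0.0
```

>>> drive_tool([
  [0,0,0,0,0,0,0.2],
  [0,0,0,0,0,0,0.2],
  [0,0,0,0,0,0,0.2],
  [0,0,0,0,0,0,0.2],
  [0,0,0,0,0,0,0.2],
])

```text
clock: 5.9
position: [0.4391, 0.0473, 0.0731]
ee_rot: [1.893, 2.504, 0.003]
force: [5.4, 2.4, -5.6]
width: 0.277
gripper_force: 40.0
```

>>> drive_tool([
  [0,0,0,0,0,0.15,0.2],
  [0,0,0,0,0,0.3,0.2],
  [0,0,0,0,0,0.32,0.2],
  [0,0,0,0,0,0.32,0.2],
  [0,0,0,0,0,0.32,0.2],
])

```text
clock: 6.4
position: [0.4391, 0.0473, 0.0859]
ee_rot: [1.892, 2.504, 0.004]
force: [6.6, 2.1, -6.3]
width: 0.276
gripper_force: 40.0
```

>>> drive_tool([
  [0,0,1.2,0.1,-0.3,0,0.2],
  [0,0,2.4,0.23,-0.58,0,0.2],
  [0,0,3.6,0.39,-0.85,0,0.2],
  [0,0,4.8,0.58,-1.11,0,0.2],
  [0,0,6,0.79,-1.34,0,0.2],
])

```text
clock: 6.9
position: [0.4702, -0.0062, 0.0856]
ee_rot: [1.174, 2.912, 0.003]
force: [5.4, 5.3, -8.2]
width: 0.274
gripper_force: 40.0
```

>>> drive_tool([
  [0,0,1.2,0.24,-0.21,0,0.2],
  [0,0,2.4,0.49,-0.39,0,0.2],
  [0,0,3.6,0.77,-0.54,0,0.2],
  [0,0,4.8,1.05,-0.67,0,0.2],
  [0,0,6,1.35,-0.76,0,0.2],
])

```text
clock: 7.4
position: [0.5233, -0.0367, 0.0851]
ee_rot: [-0.381, -3.118, -0.001]
force: [2.3, 4.0, -6.4]
width: 0.273
gripper_force: 40.0
```

>>> drive_tool([
  [0,0,1.2,0.31,-0.06,0,0.2],
  [0,0,2.4,0.62,-0.09,0,0.2],
  [0,0,3.6,0.93,-0.09,0,0.2],
  [0,0,4.8,1.25,-0.05,0,0.2],
  [0,0,6,1.55,0.02,0,0.2],
])

```text
clock: 7.9
position: [0.5851, -0.037, 0.0848]
ee_rot: [0.437, -3.11, 0.0]
force: [1.3, -0.8, -7.1]
width: 0.274
gripper_force: 40.0
```

>>> drive_tool([
  [0,0,0,0,0,0,0.2],
  [0,0,0,0,0,0,0.2],
  [0,0,0,0,0,-0.1,0.2],
  [0,0,0,0,0,-0.2,0.2],
  [0,0,0,0,0,-0.3,0.2],
])

```text
clock: 8.4
position: [0.5849, -0.0369, 0.0733]
ee_rot: [-0.429, 3.112, -0.001]
force: [2.9, -3.8, -4.6]
width: 0.276
gripper_force: 40.0
```

>>> drive_tool([
  [0,0,0,0,0,0,0.6],
  [0,0,0,0,0,0,0.6],
  [0,0,0,0,0,0,0.6],
  [0,0,0,0,0,0.5,1],
  [0,0,0,-0.1,-0.4,1.5,1],
])

```text
clock: 8.9
position: [0.579, -0.0491, 0.1317]
ee_rot: [0.437, -3.106, -0.004]
force: [0.7, -0.2, 0.4]
width: 0.662
gripper_force: 0.0
```

>>> drive_tool([
  [0,0,0,-0.2,-0.8,0.8,1],
  [0,0,0,-0.4,-1.7,1.6,1],
  [0,0,0,-0.6,-2.6,2.4,1],
  [0,0,0,-0.8,-3.5,3.2,1],
  [0,0,0,-0.8,-4.4,4.0,1],
])

```text
clock: 9.4
position: [0.5474, -0.2294, 0.2955]
ee_rot: [-0.431, 3.112, 0.001]
force: [-0.4, -0.0, -0.3]
width: 0.995
gripper_force: 0.0
```

>>> drive_tool([
  [0,0,0,0,-0.5,0.2,1],
  [0,0,0,0,-0.5,0.2,1],
  [0,0,0,0,-0.5,0.2,1],
  [0,0,0,0,-0.5,0.2,1],
  [0,0,0,0,-0.5,0.2,1],
])

```text
clock: 9.9
position: [0.5489, -0.2466, 0.3008]
ee_rot: [0.434, -3.11, -0.002]
force: [0.1, 0.0, -0.1]
width: 0.996
gripper_force: 0.0
```

Run:
```python
from h import *
arm.get_image("wrist")
c=cam("wrist");save(c,"w3");np.savez("w3",*c)
s=arm.observe();print(s["position"],s["ee_rot"],s["clock"],c[3])
b=cam("side");save(b,"s3");np.savez("s3",*b)
a=cam("scene");np.savez("a3",*a)
```

```text
[ 0.5489093  -0.24707748  0.30101833] [ 4.33278275e-01 -3.11075886e+00 -1.24315514e-03] 10.0 [ 0.47255463 -0.26897589  0.45940991]
```

View pics/w3.png

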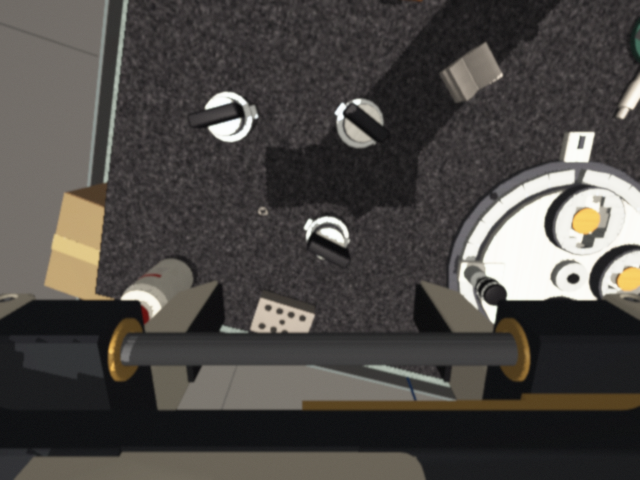

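Run:
```python
from h import *
d=np.load("w3.npz");c=[d[k] for k in d.files]
P=[]
for x,y in((228,117),(360,123),(327,237)):
    t=c[0][y-35:y+35,x-45:x+45]; P.append(cv2.resize(t,None,fx=4,fy=4,interpolation=cv2.INTER_NEAREST))
    g=t.min(2);print(proj(c,(.47,-.27,0)))
m=np.zeros((560,720,3),np.uint8);m[:280,:360]=P[0];m[:280,360:]=P[1];m[280:,:360]=P[2]
m=np.clip(m.astype(float)*1.5,0,255).astype(np.uint8)
cv2.imwrite("pics/crop3.png",m[...,::-1])
```

```text
[318.32382803 127.55702386]
[318.32382803 127.55702386]
[318.32382803 127.55702386]
```

View pics/crop3.png

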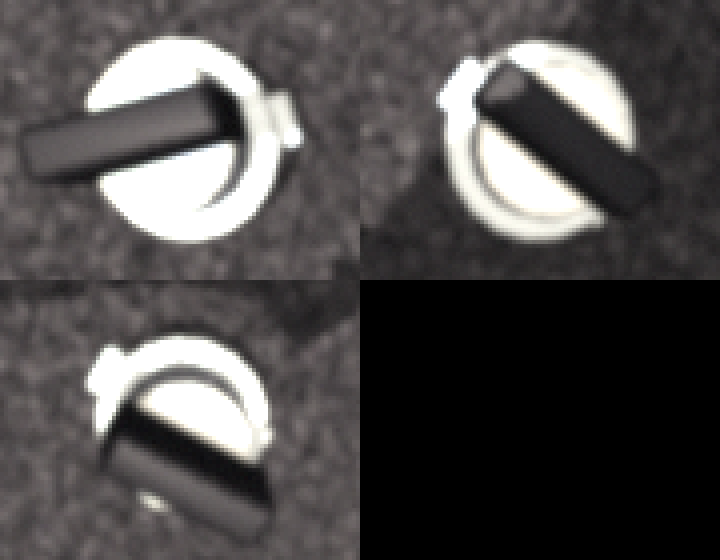

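Wrist crops show all three grips clearly. The grip-top centres are about (212.5,114.8), (367.3,122.3) and (328.8,253.8). I'll compute poses and check them against the flanges.

Run:
```python
from h import *
d=np.load("w3.npz");c=[d[k] for k in d.files]
T={"C":((183,82),(22,155),(213,107),(300,120)),"A":((315,88),(135,78),(283,197),(85,85)),"B":((282,202),(112,170),(262,245),(95,90))}
for n,(o,l,r,lug) in T.items():
    f=lambda p,z:onz(c,np.array(o)+(np.array(p)+.5)/4-.5,z)
    L,Rr=f(l,.09),f(r,.09);m=(L+Rr)/2;dd=Rr-L
    g=f(lug,.005)
    print(n,"grip",m.round(4),"len",np.linalg.norm(dd).round(4),"yaw",np.degrees(np.arctan2(dd[1],dd[0])).round(1),"lug",g.round(4),np.linalg.norm(g-m)*(1),np.degrees(np.arctan2((g-m)[1],(g-m)[0])).round(1))
# flange fits: bright mask hull -> ellipse center
hsv=c[0].min(2)
for n,(x,y) in {"C":(228,117),"A":(360,123),"B":(327,237)}.items():
    m=np.zeros((480,640),np.uint8);m[y-35:y+35,x-45:x+45]=(hsv[y-35:y+35,x-45:x+45]>110)*255
    m=cv2.morphologyEx(m,cv2.MORPH_OPEN,np.ones((3,3)))
    pts=cv2.convexHull(np.argwhere(m)[:,::-1].astype(np.int32));(cx,cy),rad=cv2.minEnclosingCircle(pts)
    print(n,cx,cy,rad,onz(c,(cx,cy),.024).round(4))
a=np.load("a3.npz");a=[a[k] for k in a.files];b=np.load("s3.npz");b=[b[k] for k in b.files]
```

```text
C grip [ 0.487 -0.372  0.09 ] len 0.0483 yaw 119.0 lug [ 0.4724 -0.3442  0.005 ] 0.09063185906680499 117.7
A grip [ 0.4527 -0.2256  0.09  ] len 0.0461 yaw 69.3 lug [ 0.444  -0.2558  0.005 ] 0.0906218503334569 -106.0
B grip [ 0.5925 -0.2236  0.09  ] len 0.046 yaw 78.2 lug [ 0.5896 -0.2534  0.005 ] 0.09012154758947506 -95.6
C 230.11599731445312 115.03600311279297 27.0469970703125 [ 0.4846 -0.3703  0.024 ]
A 356.927490234375 122.64733123779297 25.93379783630371 [ 0.4528 -0.2289  0.024 ]
B 326.5 233.5 24.052125930786133 [ 0.5892 -0.2254  0.024 ]
```

>>> drive_tool([
  [0,0,-1.6,-0.5,0.1,-0.7,1],
  [0,0,-3.2,-1,0.2,-1.4,1],
  [0,0,-4.8,-1.5,0.3,-2.1,1],
  [0,0,-6.4,-2,0.4,-2.8,1],
  [0,0,-8,-2.4,0.5,-3.3,1],
])

```text
clock: 10.6
position: [0.451, -0.2276, 0.168]
ee_rot: [-0.668, -3.068, -0.0]
force: [0.5, -1.2, -0.1]
width: 1.004
gripper_force: 0.0
```

>>> drive_tool([
  [0,0,-1.7,0,0,-0.2,1],
  [0,0,-3.4,0,0,-0.4,1],
  [0,0,-5.1,0,0,-0.6,1],
  [0,0,-6.8,0,0,-0.8,1],
  [0,0,-8.5,0,0,-0.9,1],
])

```text
clock: 11.1
position: [0.4527, -0.228, 0.133]
ee_rot: [-1.735, -2.618, 0.0]
force: [0.3, 0.1, -0.4]
width: 1.003
gripper_force: 0.0
```

>>> drive_tool([
  [0,0,-1.7,0,0,0,1],
  [0,0,-3.4,0,0,0,1],
  [0,0,-5.1,0,0,0,1],
  [0,0,-6.8,0,0,0,1],
  [0,0,-8.5,0,0,0,1],
])

```text
clock: 11.6
position: [0.4531, -0.228, 0.1336]
ee_rot: [2.566, 1.812, 0.0]
force: [-0.7, -0.2, -0.1]
width: 0.998
gripper_force: 0.0
```

>>> drive_tool([
  [0,0,0,0,0,0,1],
  [0,0,0,0,0,0,1],
  [0,0,0,0,0,0,1],
])

```text
clock: 11.9
position: [0.4529, -0.2282, 0.1336]
ee_rot: [-2.558, -1.824, -0.0]
force: [0.8, 0.3, -0.1]
width: 1.0
gripper_force: 0.0
```

Run:
```python
from h import *
c=cam("wrist");np.savez("w4",*c)
s=arm.observe();print(s["position"],s["ee_rot"],s["clock"],c[3],np.round(s["joints"],2))
cv2.imwrite("pics/w4.png",cv2.resize(c[0][100:340,160:480],None,fx=2.5,fy=2.5,interpolation=cv2.INTER_NEAREST)[...,::-1])
p=proj(c,(.4527,-.2265,.09));print(p,proj(c,s["position"]))
```

```text
[ 0.45287792 -0.22823025  0.13358975] [2.55885113e+00 1.82256877e+00 3.61659682e-04] 11.95 [ 0.4786041  -0.15344544  0.2920282 ] [-0.21  0.42  0.77  2.01 -0.39  0.85  0.45]
[317.31709142 264.59132893] [318.54326105 300.02864251]
```

View pics/w4.png

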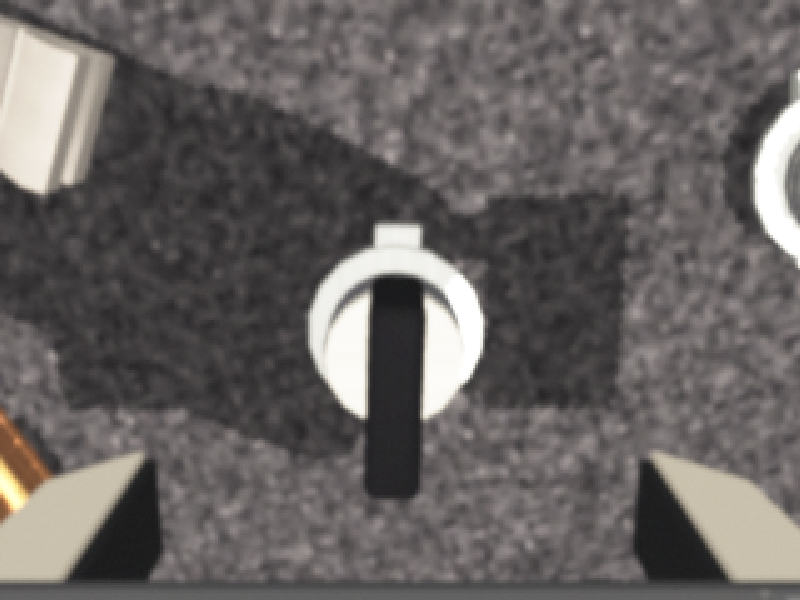

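Run:
```python
from h import *
d=np.load("w4.npz");c=[d[k] for k in d.files]
f=lambda u,v,z:onz(c,(160+(u+.5)/2.5-.5,100+(v+.5)/2.5-.5),z).round(4)
print("grip mid",f(395,401,.09),"far end",f(392,497,.09),"near end",f(397,305,.09),"flange",f(396.5,335.5,.024),"lug end",f(398,224,.007))
# expected base rim
p=f(396.5,335.5,.024)
m=cv2.inRange(c[0].min(2),0,45)[200:300,300:335];r=np.argwhere(m.mean(1)>100).ravel();print(r.min()+200,r.max()+200)
```

```text
grip mid [ 0.4538 -0.2239  0.09  ] far end [ 0.4449 -0.2474  0.09  ] near end [ 0.462  -0.2018  0.09  ] flange [ 0.4532 -0.2267  0.024 ] lug end [ 0.464  -0.1968  0.007 ]
212 297
```

>>> drive_tool([
  [0,0,-0.2,0.02,0.08,-0.7,1],
  [0,0,-0.2,0.02,0.08,-1.4,1],
  [0,0,-0.2,0.02,0.08,-1.91,1],
  [0,0,-0.2,0.02,0.08,-1.91,0.5],
  [0,0,-0.2,0.02,0.08,-1.91,0.1],
], force=50)

```text
clock: 12.45
position: [0.4535, -0.2254, 0.0575]
ee_rot: [-2.577, -1.797, 0.0]
force: [-0.2, -0.4, 0.1]
width: 0.871
gripper_force: 0.0
```

>>> drive_tool([
  [0,0,0,0,0,0,0.1],
  [0,0,0,0,0,0,0.1],
  [0,0,0,0,0,0,0.1],
  [0,0,0,0,0,0,0.1],
  [0,0,0,0,0,0,0.1],
])

```text
clock: 12.95
position: [0.4538, -0.225, 0.0574]
ee_rot: [2.577, 1.797, 0.001]
force: [0.1, 0.8, -0.2]
width: 0.444
gripper_force: 0.0
```

>>> drive_tool([
  [0,0,0,0,0,0,0.1],
  [0,0,0,0,0,0,0.1],
  [0,0,0,0,0,0,0.1],
  [0,0,0,0,0,0,0.1],
  [0,0,0,0,0,0,0.1],
])

```text
clock: 13.45
position: [0.4536, -0.2251, 0.0571]
ee_rot: [-2.577, -1.797, 0.0]
force: [-1.1, -0.3, -0.0]
width: 0.15
gripper_force: 50.0
```

>>> drive_tool([
  [0,0,0,0,0,1,0.1],
  [0,0,1.6,0,0,2,0.1],
  [0,0,3.2,0,0.3,2.5,0.1],
  [0,0,4.8,0,0.9,2.5,0.1],
  [0,0,6.4,0.1,1.5,2.5,0.1],
])

```text
clock: 13.95
position: [0.4573, -0.1647, 0.1577]
ee_rot: [1.976, 2.441, 0.001]
force: [0.6, -0.6, -3.2]
width: 0.15
gripper_force: 50.0
```

>>> drive_tool([
  [0,0,1.65,0.1,0.6,0,0.1],
  [0,0,3.3,0.1,1.2,0,0.1],
  [0,0,4.95,0.2,1.8,0,0.1],
  [0,0,6.6,0.3,2.4,0,0.1],
  [0,0,8.25,0.4,3.0,0,0.1],
])

```text
clock: 14.45
position: [0.4732, -0.0441, 0.1569]
ee_rot: [-0.988, -2.982, 0.0]
force: [0.6, 0.1, -2.5]
width: 0.153
gripper_force: 50.0
```

>>> drive_tool([
  [0,0,1.65,0.1,0.6,0,0.1],
  [0,0,3.3,0.1,1.2,0,0.1],
  [0,0,4.95,0.2,1.8,0,0.1],
  [0,0,6.6,0.27,2.3,0,0.1],
  [0,0,8.25,0.27,2.6,0,0.1],
])

```text
clock: 14.95
position: [0.4843, 0.0608, 0.1568]
ee_rot: [0.129, -3.138, -0.001]
force: [-0.2, -0.6, -2.3]
width: 0.15
gripper_force: 50.0
```

>>> drive_tool([
  [0,0,1.3,0,0,0,0.1],
  [0,0,2.3,0,0,0,0.1],
  [0,0,2.3,0,0,0,0.1],
  [0,0,2.3,0,0,0,0.1],
  [0,0,2.3,0,0,0,0.1],
])

```text
clock: 15.45
position: [0.4843, 0.0587, 0.157]
ee_rot: [0.427, -3.112, 0.0]
force: [0.5, 0.6, -2.6]
width: 0.15
gripper_force: 50.0
```

Run:
```python
from h import *
c=cam("wrist");np.savez("w5",*c)
s=arm.observe();print(s["position"],s["ee_rot"],2*np.degrees(np.arctan2(s["ee_rot"][1],s["ee_rot"][0])),s["clock"],s["force"],s["width"],np.round(s["joints"],2))
cv2.imwrite("pics/w5.png",cv2.resize(c[0][100:340,160:480],None,fx=2.5,fy=2.5,interpolation=cv2.INTER_NEAREST)[...,::-1])
b=cam("scene");np.savez("a5",*b)
for ce,a,bb in blobs(c[0],(8,90,90),(30,255,255),100,(160,100,480,400)): print(ce.round(1),a,onz(c,ce,.048).round(4))
print(proj(c,(.4844,.0593,.048)))
```

```text
[0.48435282 0.05881456 0.15708022] [ 4.27896865e-01 -3.11214596e+00  1.10360276e-05] -164.34268551964732 15.5 [ 0.54181668 -0.76177156 -2.52729266] 0.15230904212093105 [-0.4   0.29  0.21  2.   -0.08  0.86  1.7 ]
[282.  350.3] 376 [0.5896 0.0554 0.048 ]
[355.4 350.7] 347 [0.5729 0.1157 0.048 ]
[317.7 393.2] 409 [0.6236 0.0965 0.048 ]
[415.1 397. ] 644 [0.604  0.1812 0.048 ]
[319.87399458 237.80361705]
```

View pics/w5.png

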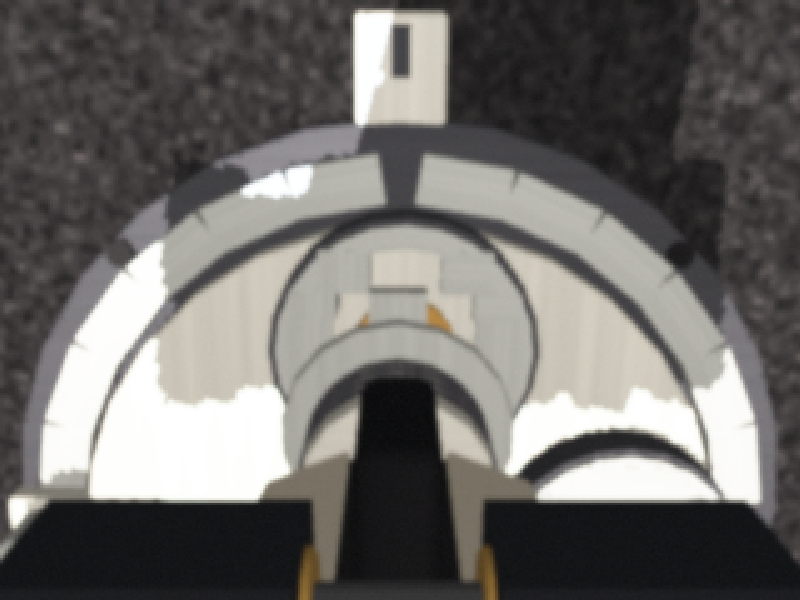

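Run:
```python
from h import *
d=np.load("w5.npz");c=[d[k] for k in d.files]
g=lambda u,v:(160+(u+.5)/2.5-.5,100+(v+.5)/2.5-.5)
C=np.array([.5537,.0787]);e=np.array([.9632,.2690]);t=np.array([-.2690,.9632])
def f(n,u,v,z):
    p=onz(c,g(u,v),z)[:2]-C;print(n,"rad",(p@e).round(4),"tan",(p@t).round(4))
f("nose",401,68,.012);f("collarL",273,340,.054);f("collarR",538,340,.054);f("collartop",404,211,.054)
f("slotL",372,265,.054);f("slotR",439,265,.054)
f("slotend",405,250,.054)
f("lug",398,290,.107);f("flL",285,415,.124);f("flR",512,415,.124)
p=arm.observe()["position"][:2]-C;print("tcp",p@e,p@t)
f("fltop",398,320,.124)
```

```text
nose rad -0.154 tan 0.0
collarL rad -0.0754 tan -0.0385
collarR rad -0.0755 tan 0.0414
collartop rad -0.1142 tan 0.0009
slotL rad -0.0984 tan -0.0085
slotR rad -0.0984 tan 0.0112
slotend rad -0.1028 tan 0.0012
lug rad -0.1032 tan -0.0008
flL rad -0.0781 tan -0.0264
flR rad -0.0782 tan 0.025
tcp -0.07211451403155467 -0.0004495645913505132
fltop rad -0.1004 tan -0.0008
```

>>> drive_tool([
  [0,0,0,-0.01,0.05,-0.4,0.1],
  [0,0,0,-0.01,0.05,-0.8,0.1],
  [0,0,0,-0.01,0.05,-1.0,0.1],
  [0,0,0,-0.01,0.05,-1.2,0.1],
  [0,0,0,-0.01,0.05,-1.2,0.1],
], force=55)

```text
clock: 16.05
position: [0.4836, 0.0608, 0.1084]
ee_rot: [0.43, -3.111, 0.0]
force: [-0.4, 0.2, -2.0]
width: 0.15
gripper_force: 55.0
```

>>> drive_tool([
  [0,0,0,0,0,-0.1,0.1],
  [0,0,0,0,0,-0.2,0.1],
  [0,0,0,0,0,-0.3,0.1],
  [0,0,0,0,0,-0.35,0.1],
  [0,0,0,0,0,-0.35,0.1],
])

```text
clock: 16.55
position: [0.4847, 0.061, 0.0954]
ee_rot: [-0.43, 3.111, 0.0]
force: [-0.9, -0.5, 7.1]
width: 0.148
gripper_force: 55.0
```

>>> drive_tool([
  [0,0,-1.2,0,0,0,0.1],
  [0,0,-2.4,0,0,0,0.1],
  [0,0,-3.6,0,0,0,0.1],
  [0,0,-4.8,0,0,0,0.1],
  [0,0,-6,0,0,0,0.1],
])

```text
clock: 17.05
position: [0.4849, 0.0612, 0.0957]
ee_rot: [0.396, 3.115, 0.001]
force: [0.1, -0.4, 5.7]
width: 0.15
gripper_force: 55.0
```

>>> drive_tool([
  [0,0,-1.2,0,0,0,0.1],
  [0,0,-2.4,0,0,0,0.1],
  [0,0,-3.6,0,0,0,0.1],
  [0,0,-4.8,0,0,0,0.1],
  [0,0,-6,0,0,0,0.1],
])

```text
clock: 17.55
position: [0.4849, 0.0612, 0.0957]
ee_rot: [1.188, 2.907, 0.002]
force: [0.7, -0.7, 4.5]
width: 0.152
gripper_force: 55.0
```

>>> drive_tool([
  [0,0,-1.2,0,0,0,0.1],
  [0,0,-2.4,0,0,0,0.1],
  [0,0,-3.6,0,0,0,0.1],
  [0,0,-4.8,0,0,0,0.1],
  [0,0,-6,0,0,0,0.1],
])

```text
clock: 18.05
position: [0.485, 0.0612, 0.0957]
ee_rot: [1.9, 2.5, 0.002]
force: [-0.6, -0.5, 6.1]
width: 0.149
gripper_force: 55.0
```

Run:
```python
from h import *
s=arm.observe();print(s["position"],2*np.degrees(np.arctan2(s["ee_rot"][1],s["ee_rot"][0])),s["force"],s["ft_torque"],s["width"])
```

```text
[0.48496095 0.06116019 0.09570956] 105.5338543207609 [-0.63795627 -0.54723102  6.08887385] [-0.05275571  0.01145897  0.03698821] 0.14943446137686484
```

>>> drive_tool([
  [0,0,-0.4,0,0,0,0.1],
  [0,0,-0.5,0,0,0,0.1],
  [0,0,-0.4,0,0,0.05,0.1],
  [0,0,-0.4,0,0,0.1,0.1],
  [0,0,-0.4,0,0,0.15,0.1],
])

```text
clock: 18.55
position: [0.4846, 0.0611, 0.1013]
ee_rot: [1.938, 2.471, 0.001]
force: [12.1, 2.0, -36.1]
width: 0.151
gripper_force: 55.0
```

>>> drive_tool([
  [0,0,0,0,0,0.05,0.1],
  [0,0,0,0,0,0.05,0.1],
  [0,0,0,0,0,0.05,0.1],
])

```text
clock: 18.85
position: [0.4844, 0.0611, 0.1014]
ee_rot: [1.938, 2.471, -0.001]
force: [12.8, 1.9, -36.2]
width: 0.146
gripper_force: 54.9
```

Run:
```python
from h import *
s=arm.observe();print(s["position"],2*np.degrees(np.arctan2(s["ee_rot"][1],s["ee_rot"][0])),s["force"],s["ft_torque"],s["width"])
```

```text
[0.48437986 0.06114947 0.10135482] 103.79390429832975 [ 12.76297976   1.86495048 -36.24072116] [ 0.57043274 -3.41003729 -0.15997993] 0.14597718078763997
```

>>> drive_tool([
  [0,0,0.1,0,0,-0.07,0.1],
  [0,0,0.1,0,0,-0.07,0.1],
  [0,0,0.1,0,0,-0.07,0.5],
  [0,0,0.1,0,0,-0.07,0.5],
  [0,0,0.1,0,0,-0.07,0.5],
])

```text
clock: 19.35
position: [0.4834, 0.0608, 0.1003]
ee_rot: [-1.928, -2.479, 0.001]
force: [0.1, -0.4, 0.2]
width: 0.362
gripper_force: 0.0
```

>>> drive_tool([
  [0,0,0,0,0,0,0.6],
  [0,0,0,0,0,0.5,0.8],
  [0,0,0,0,0,1.3,1],
  [0,0,0.1,0.2,-0.2,1.8,1],
  [0,0,0.3,0.9,-0.8,1.8,1],
])

```text
clock: 19.85
position: [0.52, 0.0314, 0.1747]
ee_rot: [-1.889, -2.509, -0.006]
force: [0.8, 1.4, -0.2]
width: 0.796
gripper_force: 0.0
```

>>> drive_tool([
  [0,0,0,0.7,-0.7,0,1],
  [0,0,0,1.4,-1.4,0,1],
  [0,0,0,1.61,-1.65,-0.4,1],
  [0,0,0,1.61,-1.65,-0.9,1],
  [0,0,0,1.61,-1.65,-0.9,1],
])

```text
clock: 20.35
position: [0.5827, -0.0374, 0.134]
ee_rot: [-1.895, -2.501, 0.005]
force: [-0.3, 0.4, -0.6]
width: 1.001
gripper_force: 0.0
```

Run:
```python
from h import *
arm.get_image("wrist")
c=cam("wrist");np.savez("w6",*c);save(c,"w6")
s=arm.observe();print(s["position"],2*np.degrees(np.arctan2(s["ee_rot"][1],s["ee_rot"][0])),s["force"],s["clock"])
print(proj(c,(.5860,-.0369,.104)),proj(c,s["position"]))
```

```text
[ 0.58395002 -0.03690135  0.13633579] -254.23277406793767 [0.29453321 0.73958048 0.13746415] 20.45
[324.01295164 276.07084848] [320.6298641  301.12893145]
```

View pics/w6.png

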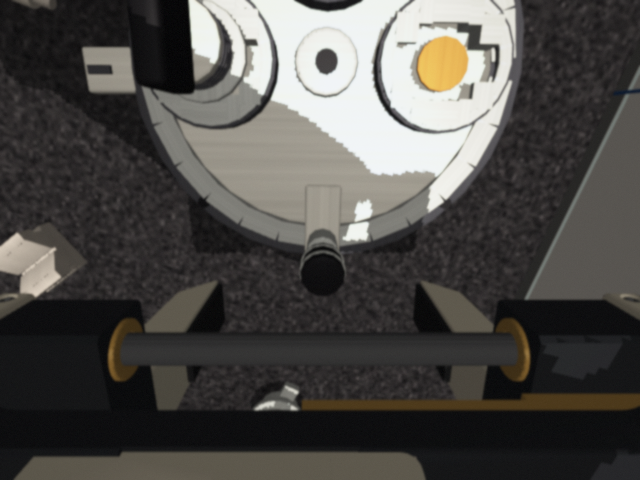

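>>> drive_tool([
  [0,0,0,0.03,0.03,-0.7,1],
  [0,0,0,0.03,0.03,-1.3,1],
  [0,0,0,0.03,0.03,-1.58,0.8],
  [0,0,0,0.03,0.03,-1.58,0.2],
  [0,0,0,0.03,0.03,-1.58,0.2],
], force=40)

```text
clock: 20.95
position: [0.5862, -0.0358, 0.0743]
ee_rot: [1.895, 2.505, 0.001]
force: [0.1, -1.0, -0.4]
width: 0.788
gripper_force: 0.0
```

>>> drive_tool([
  [0,0,0,0,0,0,0.2],
  [0,0,0,0,0,0,0.2],
  [0,0,0,0,0,0,0.2],
  [0,0,0,0,0,0,0.2],
  [0,0,0,0,0,0,0.2],
])

```text
clock: 21.45
position: [0.5857, -0.0359, 0.0733]
ee_rot: [1.896, 2.505, 0.0]
force: [-1.0, 1.4, 0.1]
width: 0.351
gripper_force: 0.0
```

>>> drive_tool([
  [0,0,0,0,0,0,0.2],
  [0,0,0,0,0,0,0.2],
  [0,0,0,0,0,0.15,0.2],
  [0,0,0,0,0,0.3,0.2],
  [0,0,0,0,0,0.32,0.2],
])

```text
clock: 21.95
position: [0.5854, -0.0359, 0.0863]
ee_rot: [-1.896, -2.505, 0.0]
force: [0.9, -0.9, -7.0]
width: 0.277
gripper_force: 40.0
```

>>> drive_tool([
  [0,0,0,0,0,0,0.2],
  [0,0,0,0,0,0,0.2],
])

```text
clock: 22.15
position: [0.5854, -0.0359, 0.0857]
ee_rot: [-1.896, -2.505, 0.001]
force: [0.7, -1.3, -5.9]
width: 0.275
gripper_force: 40.0
```

>>> drive_tool([
  [0,0,1.2,0.3,0.1,0,0.2],
  [0,0,2.4,0.58,0.23,0,0.2],
  [0,0,3.6,0.85,0.39,0,0.2],
  [0,0,4.8,1.11,0.58,0,0.2],
  [0,0,6,1.34,0.79,0,0.2],
])

```text
clock: 22.65
position: [0.6393, -0.0048, 0.0855]
ee_rot: [-1.177, -2.912, 0.002]
force: [-0.1, -2.6, -6.9]
width: 0.276
gripper_force: 40.0
```

>>> drive_tool([
  [0,0,1.2,0.21,0.24,0,0.2],
  [0,0,2.4,0.39,0.49,0,0.2],
  [0,0,3.6,0.54,0.77,0,0.2],
  [0,0,4.8,0.67,1.05,0,0.2],
  [0,0,6,0.76,1.35,0,0.2],
])

```text
clock: 23.15
position: [0.6701, 0.0489, 0.0855]
ee_rot: [0.384, 3.118, -0.002]
force: [1.7, -3.3, -6.2]
width: 0.274
gripper_force: 40.0
```

>>> drive_tool([
  [0,0,1.2,0.06,0.31,0,0.2],
  [0,0,2.4,0.09,0.62,0,0.2],
  [0,0,3.6,0.09,0.93,0,0.2],
  [0,0,4.8,0.05,1.25,0,0.2],
  [0,0,6,-0.02,1.55,0,0.2],
])

```text
clock: 23.65
position: [0.6696, 0.1111, 0.0856]
ee_rot: [-0.437, 3.11, -0.002]
force: [2.8, -2.7, -6.4]
width: 0.276
gripper_force: 40.0
```

>>> drive_tool([
  [0,0,0,0,0,0,0.2],
  [0,0,0,0,0,0,0.2],
  [0,0,0,0,0,-0.1,0.2],
  [0,0,0,0,0,-0.2,0.2],
  [0,0,0,0,0,-0.3,0.2],
])

```text
clock: 24.15
position: [0.6696, 0.1107, 0.0739]
ee_rot: [-0.427, 3.111, -0.001]
force: [4.7, -1.6, -5.1]
width: 0.272
gripper_force: 40.0
```

>>> drive_tool([
  [0,0,0,0,0,-0.02,0.6],
  [0,0,0,0,0,-0.02,0.6],
  [0,0,0,0,0,-0.02,0.6],
  [0,0,0,0,0,0.6,1],
  [0,0,0,0,0,1.7,1],
])

```text
clock: 24.65
position: [0.6663, 0.1117, 0.1398]
ee_rot: [0.43, -3.105, 0.0]
force: [0.6, 0.1, 0.2]
width: 0.661
gripper_force: 0.0
```

>>> drive_tool([
  [0,0,0,0,0,1.2,1],
  [0,0,0,-0.4,-0.9,2,1],
  [0,0,0,-0.8,-1.9,2.6,1],
  [0,0,0,-1.2,-3,3,1],
  [0,0,0,-1.6,-4.1,3.4,1],
])

```text
clock: 25.15
position: [0.604, -0.0534, 0.2795]
ee_rot: [-0.431, 3.111, 0.001]
force: [1.0, -0.6, 0.0]
width: 0.999
gripper_force: 0.0
```

>>> drive_tool([
  [0,0,0,-0.3,-1.1,0.3,1],
  [0,0,0,-0.6,-2.2,0.6,1],
  [0,0,0,-1,-3.3,0.6,1],
  [0,0,0,-1.4,-4.4,0.6,1],
  [0,0,0,-1.4,-4.85,0.6,1],
])

```text
clock: 25.65
position: [0.5455, -0.2519, 0.3031]
ee_rot: [0.42, -3.113, 0.003]
force: [0.4, -0.5, 1.0]
width: 1.001
gripper_force: 0.0
```

>>> drive_tool([
  [0,0,0,0,0,0,1],
  [0,0,0,0,0,0,1],
  [0,0,0,0,0,0,1],
])

```text
clock: 25.95
position: [0.5494, -0.2444, 0.3019]
ee_rot: [-0.434, 3.111, 0.002]
force: [-0.3, -1.0, -0.3]
width: 0.998
gripper_force: 0.0
```

```bash
cat >> h.py <<'E'
def flanges(c):
    w=c[0].min(2).copy(); m=cv2.morphologyEx((w>110).astype(np.uint8)*255,cv2.MORPH_OPEN,np.ones((3,3)))
    n,l,st,ce=cv2.connectedComponentsWithStats(m); out=[]
    for i in range(1,n):
        if 500<st[i,4]<3500 and max(st[i,2:4])<75: out.append((ce[i].round(1).tolist(),int(st[i,4]),onz(c,ce[i],.024).round(4).tolist()))
    return out
E
python3 - <<'E'
from h import *
c=cam("wrist");np.savez("w7",*c)
s=arm.observe();print(s["position"],2*np.degrees(np.arctan2(s["ee_rot"][1],s["ee_rot"][0])),s["clock"])
for o in flanges(c): print(o)
P=[cv2.resize(c[0][60:300,150:430],None,fx=2.8,fy=2.5,interpolation=cv2.INTER_NEAREST)]
cv2.imwrite("pics/w7.png",np.clip(cv2.resize(c[0][60:300,150:550],None,fx=2,fy=2,interpolation=cv2.INTER_NEAREST)*1.4,0,255).astype(np.uint8)[...,::-1])
E
```

```text
[ 0.54942866 -0.2443859   0.30190637] 195.90824082884689 26.0
([484.0, 62.6], 648, [0.3556, -0.1113, 0.024])
([462.0, 77.2], 608, [0.376, -0.1289, 0.024])
([629.2, 96.1], 510, [0.3424, 0.0595, 0.024])
([205.2, 131.8], 1358, [0.5114, -0.3921, 0.024])
([576.1, 146.1], 860, [0.4082, 0.028, 0.024])
([326.8, 228.2], 789, [0.5835, -0.2244, 0.024])
([619.3, 273.9], 1205, [0.5382, 0.1583, 0.024])
([145.1, 296.8], 1051, [0.7402, -0.4296, 0.024])
([278.5, 317.0], 1485, [0.7206, -0.2522, 0.024])
([207.7, 388.1], 1497, [0.8601, -0.3226, 0.024])
```

View pics/w7.png

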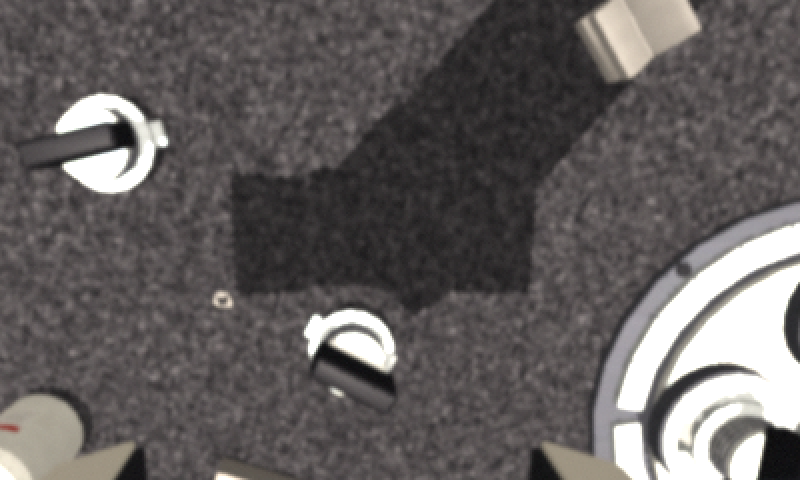

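Holder C has been knocked and is now near (0.51,-0.39). B hasn't moved, so I'll take B next.

>>> drive_tool([
  [0,0,-1.6,0.3,0.1,-0.7,1],
  [0,0,-3.2,0.6,0.2,-1.4,1],
  [0,0,-4.8,0.8,0.4,-2.1,1],
  [0,0,-6.4,1,0.5,-2.8,1],
  [0,0,-8,1.05,0.5,-3.3,1],
])

```text
clock: 26.5
position: [0.5917, -0.223, 0.1679]
ee_rot: [-0.662, -3.07, -0.002]
force: [1.0, 0.7, 0.0]
width: 1.0
gripper_force: 0.0
```

>>> drive_tool([
  [0,0,-1.7,0,0,-0.2,1],
  [0,0,-3.4,0,0,-0.4,1],
  [0,0,-5.1,0,0,-0.6,1],
  [0,0,-6.8,0,0,-0.8,1],
  [0,0,-8.5,0,0,-0.9,1],
])

```text
clock: 27.0
position: [0.5911, -0.2243, 0.1331]
ee_rot: [-1.732, -2.619, -0.001]
force: [0.2, -0.7, 0.7]
width: 1.001
gripper_force: 0.0
```

>>> drive_tool([
  [0,0,-1.7,0,0,0,1],
  [0,0,-3.4,0,0,0,1],
  [0,0,-5.1,0,0,0,1],
  [0,0,-6.4,0,0,0,1],
  [0,0,-6.4,0,0,0,1],
])

```text
clock: 27.5
position: [0.5914, -0.2244, 0.1336]
ee_rot: [-2.383, -2.046, 0.0]
force: [0.1, 0.1, 0.7]
width: 0.994
gripper_force: 0.0
```

>>> drive_tool([
  [0,0,0,0,0,0,1],
  [0,0,0,0,0,0,1],
  [0,0,0,0,0,0,1],
])

```text
clock: 27.8
position: [0.5909, -0.2261, 0.134]
ee_rot: [-2.382, -2.048, -0.001]
force: [0.3, 0.4, -0.2]
width: 0.999
gripper_force: 0.0
```

Run:
```python
from h import *
c=cam("wrist");np.savez("w8",*c)
s=arm.observe();print(s["position"],2*np.degrees(np.arctan2(s["ee_rot"][1],s["ee_rot"][0])),s["clock"])
cv2.imwrite("pics/w8.png",cv2.resize(c[0][100:340,160:480],None,fx=2.5,fy=2.5,interpolation=cv2.INTER_NEAREST)[...,::-1])
```

```text
[ 0.59085042 -0.22622195  0.13403039] -278.6642266232094 27.85
```

View pics/w8.png

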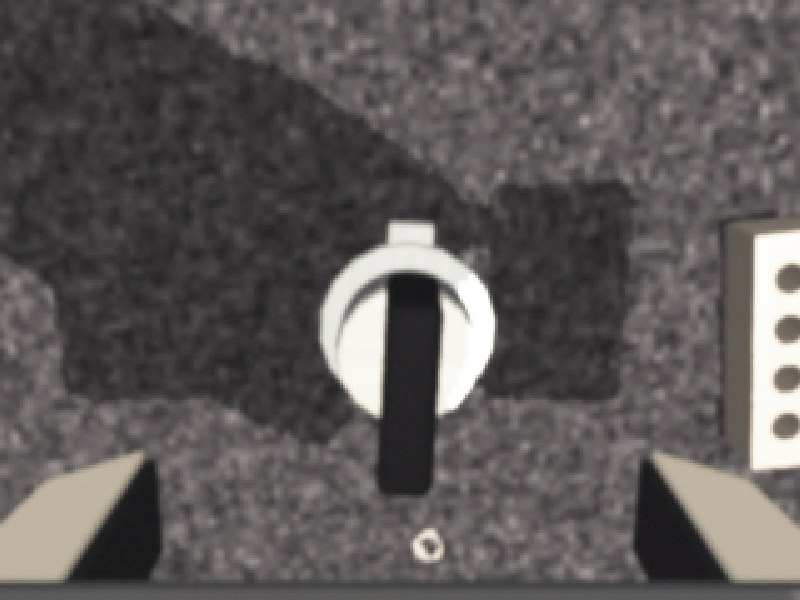

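The wrist crop shows B's grip from (406,494) to (414,305), the flange centre at about (408,332) and the lug end at (411,222).

Run:
```python
from h import *
d=np.load("w8.npz");c=[d[k] for k in d.files]
f=lambda u,v,z:onz(c,(160+(u+.5)/2.5-.5,100+(v+.5)/2.5-.5),z)
a,b,l=f(406,494,.09),f(414,304,.09),f(411,222,.007);fl=f(408,332,.024)
u=(b-a)/np.linalg.norm(b-a);print("len",np.linalg.norm(b-a),"yaw",np.degrees(np.arctan2(u[1],u[0])))
print("from far",a+.025*u,"mid",(a+b)/2,"from lug",l-.03*u,"flange",fl)
```

```text
len 0.04824470298153796 yaw 79.38892548629329
from far [ 0.59458572 -0.22172465  0.09      ] mid [ 0.59442411 -0.22258729  0.09      ] from lug [ 0.5947028  -0.22264833  0.007     ] flange [ 0.59452408 -0.22402136  0.024     ]
```

>>> drive_tool([
  [0,0,-0.4,0.09,0.09,-0.7,1],
  [0,0,-0.4,0.09,0.09,-1.4,1],
  [0,0,-0.4,0.09,0.09,-1.92,0.9],
  [0,0,-0.4,0.09,0.09,-1.92,0.5],
  [0,0,-0.4,0.09,0.09,-1.92,0.1],
], force=50)

```text
clock: 28.35
position: [0.5944, -0.2231, 0.0575]
ee_rot: [2.42, 2.004, -0.0]
force: [-0.1, 0.2, 0.2]
width: 0.785
gripper_force: 0.0
```

>>> drive_tool([
  [0,0,0,0,0,0,0.1],
  [0,0,0,0,0,0,0.1],
  [0,0,0,0,0,0,0.1],
  [0,0,0,0,0,0,0.1],
  [0,0,0,0,0,0,0.1],
])

```text
clock: 28.85
position: [0.5946, -0.2226, 0.0574]
ee_rot: [2.419, 2.004, 0.0]
force: [-0.1, 0.6, -0.0]
width: 0.353
gripper_force: 0.0
```

>>> drive_tool([
  [0,0,0,0,0,0,0.1],
  [0,0,0,0,0,0,0.1],
  [0,0,0,0,0,0,0.1],
  [0,0,0,0,0,0,0.1],
  [0,0,0,0,0,0,0.1],
])

```text
clock: 29.35
position: [0.5944, -0.2227, 0.0571]
ee_rot: [2.419, 2.004, -0.0]
force: [0.5, -0.7, 0.6]
width: 0.147
gripper_force: 49.9
```

Run:
```python
from h import *
s=arm.observe();print(s["position"],2*np.degrees(np.arctan2(s["ee_rot"][1],s["ee_rot"][0])),s["clock"],s["width"],s["force"])
```

```text
[ 0.59442739 -0.22268275  0.057121  ] 79.26520532432333 29.35 0.14707308214002152 [ 0.50967553 -0.68081425  0.60687995]
```

>>> drive_tool([
  [0,0,0,0,0,1,0.1],
  [0,0,1.6,-0.2,0,2,0.1],
  [0,0,3.2,-0.9,0.2,2.5,0.1],
  [0,0,4.8,-1.8,0.4,2.5,0.1],
  [0,0,6.4,-2.75,0.6,2.5,0.1],
])

```text
clock: 29.85
position: [0.4837, -0.1985, 0.1575]
ee_rot: [1.764, 2.598, 0.0]
force: [-0.8, -0.1, -0.9]
width: 0.151
gripper_force: 49.9
```

>>> drive_tool([
  [0,0,1.65,0,0.6,0,0.1],
  [0,0,3.3,0,1.2,0,0.1],
  [0,0,4.95,0,1.8,0,0.1],
  [0,0,6.6,0,2.4,0,0.1],
  [0,0,8.25,0,3.0,0,0.1],
])

```text
clock: 30.35
position: [0.484, -0.0778, 0.1571]
ee_rot: [-0.738, -3.054, -0.0]
force: [0.4, 0.0, -2.0]
width: 0.152
gripper_force: 49.9
```

>>> drive_tool([
  [0,0,1.65,0,0.8,0,0.1],
  [0,0,3.3,0,1.6,0,0.1],
  [0,0,4.95,0,2.4,0,0.1],
  [0,0,6.6,0,3.1,0,0.1],
  [0,0,8.25,0,3.44,0,0.1],
])

```text
clock: 30.85
position: [0.484, 0.0618, 0.157]
ee_rot: [0.39, -3.117, -0.001]
force: [0.4, 0.1, -2.1]
width: 0.151
gripper_force: 49.9
```

>>> drive_tool([
  [0,0,0.4,0,0,0,0.1],
  [0,0,0.4,0,0,0,0.1],
  [0,0,0.4,0,0,0,0.1],
  [0,0,0.4,0,0,0,0.1],
  [0,0,0.4,0,0,0,0.1],
])

```text
clock: 31.35
position: [0.4844, 0.0585, 0.1571]
ee_rot: [0.429, -3.112, 0.0]
force: [-1.0, 0.1, -1.5]
width: 0.153
gripper_force: 49.9
```

Run:
```python
from h import *
c=cam("wrist");np.savez("w9",*c)
s=arm.observe();print(s["position"],2*np.degrees(np.arctan2(s["ee_rot"][1],s["ee_rot"][0])),s["clock"],s["force"],s["width"])
cv2.imwrite("pics/w9.png",cv2.resize(c[0][100:340,160:480],None,fx=2.5,fy=2.5,interpolation=cv2.INTER_NEAREST)[...,::-1])
```

```text
[0.48443939 0.05862661 0.15713876] -164.29716179735792 31.4 [-0.08094148 -0.00833112 -2.07906692] 0.14664738523069107
```

View pics/w9.png

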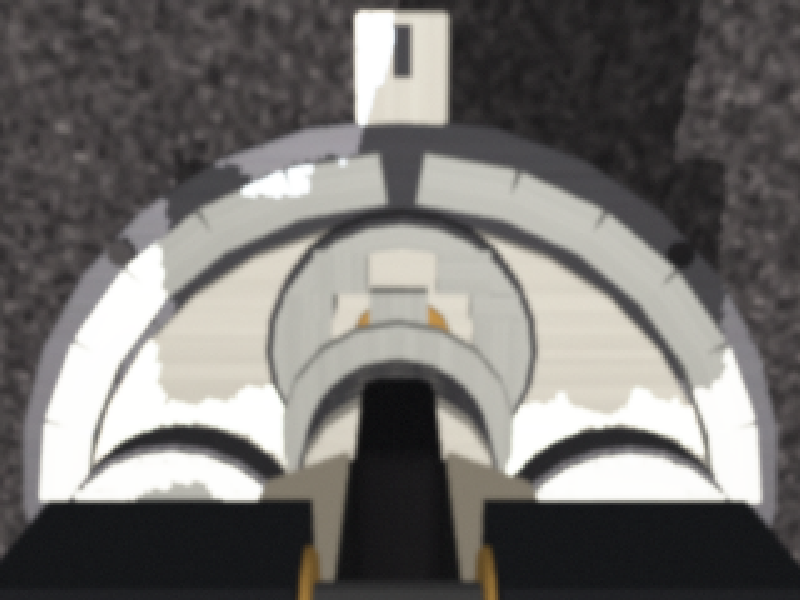

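The wrist crop shows the holder over the slot: collar at columns 270–535, slot at 369–437 and lug at 398. That is about 1 mm off, so I'll insert it.

>>> drive_tool([
  [0,0,0,0,0.03,-0.4,0.1],
  [0,0,0,0,0.03,-0.8,0.1],
  [0,0,0,0,0.03,-1.0,0.1],
  [0,0,0,0,0.03,-1.2,0.1],
  [0,0,0,0,0.03,-1.2,0.1],
], force=55)

```text
clock: 31.9
position: [0.484, 0.06, 0.1084]
ee_rot: [0.43, -3.111, 0.0]
force: [-0.1, 0.1, -2.5]
width: 0.148
gripper_force: 54.9
```

>>> drive_tool([
  [0,0,0,0,0,-0.1,0.1],
  [0,0,0,0,0,-0.2,0.1],
  [0,0,0,0,0,-0.3,0.1],
  [0,0,0,0,0,-0.35,0.1],
  [0,0,0,0,0,-0.35,0.1],
])

```text
clock: 32.4
position: [0.4851, 0.0602, 0.0954]
ee_rot: [-0.431, 3.111, 0.0]
force: [0.0, -0.2, 5.6]
width: 0.152
gripper_force: 54.9
```

>>> drive_tool([
  [0,0,-1.2,0,0,0,0.1],
  [0,0,-2.4,0,0,0,0.1],
  [0,0,-3.6,0,0,0,0.1],
  [0,0,-4.8,0,0,0,0.1],
  [0,0,-6,0,0,0,0.1],
])

```text
clock: 32.9
position: [0.4854, 0.0603, 0.0958]
ee_rot: [0.396, 3.115, 0.001]
force: [0.8, -0.3, 5.5]
width: 0.148
gripper_force: 54.9
```

>>> drive_tool([
  [0,0,-1.2,0,0,0,0.1],
  [0,0,-2.4,0,0,0,0.1],
  [0,0,-3.6,0,0,0,0.1],
  [0,0,-4.8,0,0,0,0.1],
  [0,0,-6,0,0,0,0.1],
])

```text
clock: 33.4
position: [0.4854, 0.0603, 0.0957]
ee_rot: [1.188, 2.906, 0.002]
force: [0.1, -0.6, 6.9]
width: 0.155
gripper_force: 54.9
```

>>> drive_tool([
  [0,0,-1.2,0,0,0,0.1],
  [0,0,-2.4,0,0,0,0.1],
  [0,0,-3.6,0,0,0,0.1],
  [0,0,-4.8,0,0,0,0.1],
  [0,0,-6,0,0,0,0.1],
])

```text
clock: 33.9
position: [0.4855, 0.0603, 0.0957]
ee_rot: [1.9, 2.5, 0.003]
force: [-0.3, -0.4, 6.2]
width: 0.154
gripper_force: 54.9
```

>>> drive_tool([
  [0,0,-0.4,0,0,0,0.1],
  [0,0,-0.5,0,0,0,0.1],
  [0,0,-0.4,0,0,0.05,0.1],
  [0,0,-0.4,0,0,0.1,0.1],
  [0,0,-0.4,0,0,0.15,0.1],
])

```text
clock: 34.4
position: [0.4852, 0.0602, 0.1013]
ee_rot: [1.939, 2.471, 0.002]
force: [11.1, 1.7, -37.8]
width: 0.15
gripper_force: 54.9
```

Run:
```python
from h import *
s=arm.observe();print(s["position"],2*np.degrees(np.arctan2(s["ee_rot"][1],s["ee_rot"][0])),s["force"],s["ft_torque"],s["width"])
```

```text
[0.4851702  0.06024192 0.10127213] 103.7586946198076 [ 11.0720438    1.72218047 -37.84505363] [ 0.28140462 -2.85627158  0.01435063] 0.14964363014499907
```

>>> drive_tool([
  [0,0,0.1,0,0,-0.07,0.1],
  [0,0,0.1,0,0,-0.07,0.1],
  [0,0,0.1,0,0,-0.07,0.5],
  [0,0,0.1,0,0,-0.07,0.5],
  [0,0,0.1,0,0,-0.07,0.5],
])

```text
clock: 34.9
position: [0.4837, 0.0601, 0.098]
ee_rot: [-1.928, -2.479, 0.002]
force: [0.8, -0.9, -0.5]
width: 0.363
gripper_force: 0.0
```

>>> drive_tool([
  [0,0,0,0,0,0,0.6],
  [0,0,0,0,0,0.5,0.8],
  [0,0,0,0,0,1.3,1],
  [0,0,0.1,0.3,0.1,1.9,1],
  [0,0,0.3,1.2,0.3,1.9,1],
])

```text
clock: 35.4
position: [0.5323, 0.072, 0.1774]
ee_rot: [1.896, 2.505, 0.005]
force: [0.8, 0.3, 0.8]
width: 0.796
gripper_force: 0.0
```

>>> drive_tool([
  [0,0,0,1,0.3,0,1],
  [0,0,0,2,0.6,0,1],
  [0,0,0,3,0.8,0,1],
  [0,0,0,3.44,0.97,-0.3,1],
  [0,0,0,3.44,0.97,-0.9,1],
])

```text
clock: 35.9
position: [0.6734, 0.112, 0.1386]
ee_rot: [1.892, 2.504, 0.004]
force: [0.2, 0.3, 0.5]
width: 0.999
gripper_force: 0.0
```

>>> drive_tool([
  [0,0,0,0,0,0,1],
  [0,0,0,0,0,0,1],
])

```text
clock: 36.1
position: [0.6693, 0.1106, 0.1381]
ee_rot: [-1.896, -2.504, 0.002]
force: [0.1, 0.5, 0.5]
width: 0.999
gripper_force: 0.0
```

Run:
```python
from h import *
c=cam("wrist");np.savez("w10",*c);save(c,"w10")
s=arm.observe();print(s["position"],2*np.degrees(np.arctan2(s["ee_rot"][1],s["ee_rot"][0])),s["force"],s["clock"])
print(proj(c,(.6693,.1110,.104)))
for ce,a,bb in blobs(c[0],(0,0,0),(180,255,30),300,(240,200,400,300)): print(ce.round(1),a,bb)
```

```text
[0.66992755 0.11059803 0.13912724] 105.73886739658626 [ 0.53974147 -0.61039989  0.0089676 ] 36.15
[319.36267215 272.49380259]
[384.2 214.7] 720 [366 200  34  40]
[360.5 235.1] 399 [346 217  30  34]
[321.5 271.5] 1293 [301 252  41  40]
```

View pics/w10.png

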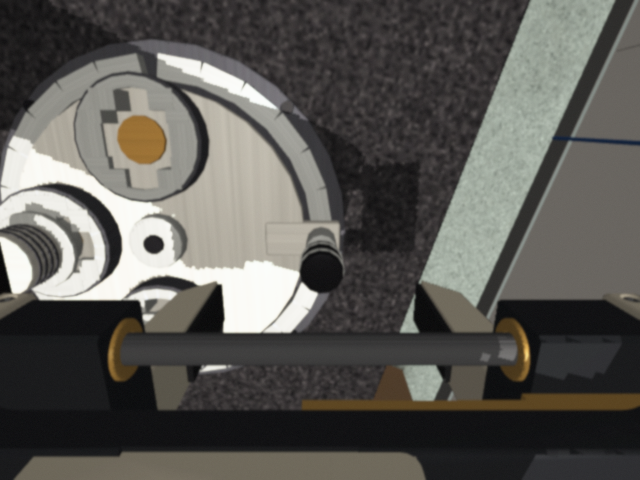

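Knob at (321,271), predicted (319,272). I'll grip it for the third swing.

>>> drive_tool([
  [0,0,0,-0.01,0,-0.7,1],
  [0,0,0,-0.01,0,-1.4,1],
  [0,0,0,-0.01,0,-1.65,0.8],
  [0,0,0,-0.01,0,-1.65,0.2],
  [0,0,0,-0.01,0,-1.65,0.2],
], force=40)

```text
clock: 36.65
position: [0.6705, 0.1108, 0.074]
ee_rot: [1.895, 2.504, 0.002]
force: [-0.1, -0.0, 0.9]
width: 0.787
gripper_force: 0.0
```

>>> drive_tool([
  [0,0,0,0,0,0,0.2],
  [0,0,0,0,0,0,0.2],
  [0,0,0,0,0,0,0.2],
  [0,0,0,0,0,0,0.2],
  [0,0,0,0,0,0,0.2],
])

```text
clock: 37.15
position: [0.6697, 0.111, 0.0725]
ee_rot: [1.896, 2.505, 0.0]
force: [0.5, 0.5, 0.4]
width: 0.357
gripper_force: 0.0
```

>>> drive_tool([
  [0,0,0,0,0,0,0.2],
  [0,0,0,0,0,0,0.2],
  [0,0,0,0,0,0.15,0.2],
  [0,0,0,0,0,0.3,0.2],
  [0,0,0,0,0,0.32,0.2],
])

```text
clock: 37.65
position: [0.6704, 0.1113, 0.0853]
ee_rot: [1.895, 2.505, 0.002]
force: [6.9, 0.8, -7.0]
width: 0.273
gripper_force: 40.0
```

>>> drive_tool([
  [0,0,0,0,0,0,0.2],
  [0,0,0,0,0,0,0.2],
])

```text
clock: 37.85
position: [0.6704, 0.1113, 0.0848]
ee_rot: [1.895, 2.505, 0.001]
force: [6.9, 1.5, -6.6]
width: 0.279
gripper_force: 40.0
```

>>> drive_tool([
  [0,0,1.2,-0.1,0.3,0,0.2],
  [0,0,2.4,-0.23,0.58,0,0.2],
  [0,0,3.6,-0.39,0.85,0,0.2],
  [0,0,4.8,-0.58,1.11,0,0.2],
  [0,0,6,-0.79,1.34,0,0.2],
])

```text
clock: 38.35
position: [0.6381, 0.1655, 0.0846]
ee_rot: [1.175, 2.913, 0.0]
force: [4.3, 1.0, -6.9]
width: 0.275
gripper_force: 40.0
```

>>> drive_tool([
  [0,0,1.2,-0.24,0.21,0,0.2],
  [0,0,2.4,-0.49,0.39,0,0.2],
  [0,0,3.6,-0.77,0.54,0,0.2],
  [0,0,4.8,-1.05,0.67,0,0.2],
  [0,0,6,-1.35,0.76,0,0.2],
])

```text
clock: 38.85
position: [0.5835, 0.1956, 0.0845]
ee_rot: [-0.381, -3.118, 0.0]
force: [3.1, 1.3, -6.6]
width: 0.275
gripper_force: 40.0
```

>>> drive_tool([
  [0,0,1.2,-0.31,0.06,0,0.2],
  [0,0,2.4,-0.62,0.09,0,0.2],
  [0,0,3.6,-0.93,0.09,0,0.2],
  [0,0,4.8,-1.25,0.05,0,0.2],
  [0,0,6,-1.55,-0.02,0,0.2],
])

```text
clock: 39.35
position: [0.5212, 0.1943, 0.0846]
ee_rot: [0.439, -3.11, 0.0]
force: [2.3, 1.6, -7.3]
width: 0.275
gripper_force: 40.0
```

>>> drive_tool([
  [0,0,0,0,0,0,0.2],
  [0,0,0,0,0,0,0.2],
  [0,0,0,0,0,-0.1,0.2],
  [0,0,0,0,0,-0.2,0.2],
  [0,0,0,0,0,-0.3,0.2],
])

```text
clock: 39.85
position: [0.5224, 0.1945, 0.0727]
ee_rot: [-0.43, 3.112, 0.0]
force: [1.1, 4.6, -5.4]
width: 0.273
gripper_force: 40.0
```

>>> drive_tool([
  [0,0,0,0,0,-0.02,0.6],
  [0,0,0,0,0,-0.02,0.6],
  [0,0,0,0,0,-0.02,0.6],
  [0,0,0,0,0,0.6,1],
  [0,0,0,0,0,1.7,1],
])

```text
clock: 40.35
position: [0.5202, 0.1929, 0.1397]
ee_rot: [0.429, -3.107, 0.003]
force: [0.9, 0.2, 0.7]
width: 0.658
gripper_force: 0.0
```

Run:
```python
from h import *
d=np.load("w7.npz");c=[d[k] for k in d.files]
f=lambda u,v,z:onz(c,(150+(u+.5)/2-.5,60+(v+.5)/2-.5),z)
a,b,l=f(20,156,.09),f(117,138,.09),f(168,134,.005)
u=b-a;print(a,b,np.linalg.norm(u),np.degrees(np.arctan2(u[1],u[0])));u/=np.linalg.norm(u);print((a+b)/2,l-.03*u, arm.observe()["position"])
```

```text
[ 0.5234318  -0.41512704  0.09      ] [ 0.50193483 -0.37073598  0.09      ] 0.04932226761705312 115.83921065947116
[ 0.51268332 -0.39293151  0.09      ] [ 0.51099802 -0.39258433  0.005     ] [0.52019891 0.19290397 0.13972334]
```

>>> drive_tool([
  [0,0,0,0,0,1,1],
  [0,0,-1.2,0,-0.8,2,1],
  [0,0,-2.4,0,-2,2,1],
  [0,0,-3.6,-0.1,-3.1,2,1],
  [0,0,-4.8,-0.2,-4.3,2,1],
])

```text
clock: 40.85
position: [0.5139, 0.0206, 0.2219]
ee_rot: [0.232, 3.132, 0.001]
force: [1.3, -0.0, 0.2]
width: 0.996
gripper_force: 0.0
```

>>> drive_tool([
  [0,0,-1.4,0,-1.2,0,1],
  [0,0,-2.8,0,-2.4,0,1],
  [0,0,-4.2,0,-3.6,0,1],
  [0,0,-5.6,-0.1,-4.8,0,1],
  [0,0,-7,-0.1,-6,0,1],
])

```text
clock: 41.35
position: [0.5092, -0.2201, 0.2217]
ee_rot: [1.166, 2.917, 0.001]
force: [1.8, 0.3, -0.8]
width: 1.0
gripper_force: 0.0
```

>>> drive_tool([
  [0,0,-1.4,0,-1.2,0,1],
  [0,0,-2.8,0,-2.4,0,1],
  [0,0,-4.1,0,-3.5,-0.5,1],
  [0,0,-4.1,0.04,-4.4,-1.3,1],
  [0,0,-4.1,0.04,-4.4,-2.15,1],
])

```text
clock: 41.85
position: [0.5097, -0.4009, 0.1352]
ee_rot: [1.666, 2.659, -0.007]
force: [-0.2, -0.2, -0.9]
width: 1.0
gripper_force: 0.0
```

>>> drive_tool([
  [0,0,0,0,0,0,1],
  [0,0,0,0,0,0,1],
  [0,0,0,0,0,0,1],
  [0,0,0,0,0,0,1],
])

```text
clock: 42.25
position: [0.5129, -0.3937, 0.1372]
ee_rot: [1.655, 2.667, 0.001]
force: [0.0, -0.6, -0.2]
width: 1.001
gripper_force: 0.0
```

Run:
```python
from h import *
c=cam("wrist");np.savez("w11",*c)
s=arm.observe();print(s["position"],2*np.degrees(np.arctan2(s["ee_rot"][1],s["ee_rot"][0])),s["clock"])
cv2.imwrite("pics/w11.png",cv2.resize(c[0][100:340,160:480],None,fx=2.5,fy=2.5,interpolation=cv2.INTER_NEAREST)[...,::-1])
```

```text
[ 0.51271215 -0.39365021  0.13701411] 116.33854429183015 42.3
```

View pics/w11.png

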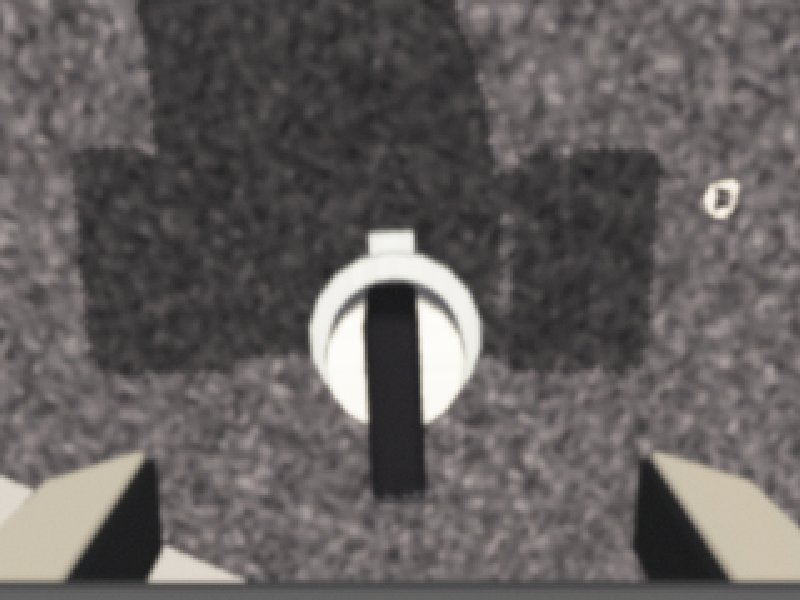

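The wrist crop shows C's grip from (399,496) to (391,311), the flange centre at about (396,339) and the lug end at (391,231).

Run:
```python
from h import *
d=np.load("w11.npz");c=[d[k] for k in d.files]
f=lambda u,v,z:onz(c,(160+(u+.5)/2.5-.5,100+(v+.5)/2.5-.5),z)
a,b,l=f(399,496,.09),f(391.5,311,.09),f(391,231,.007);fl=f(396,339,.024)
u=(b-a)/np.linalg.norm(b-a);print("len",np.linalg.norm(b-a),"yaw",np.degrees(np.arctan2(u[1],u[0])))
print("from far",a+.025*u,"mid",(a+b)/2,"from lug",l-.03*u,"flange",fl)
```

```text
len 0.04791004927323008 yaw 118.52734094405385
from far [ 0.51093683 -0.39153828  0.09      ] mid [ 0.51143589 -0.39245638  0.09      ] from lug [ 0.5117034 -0.3937442  0.007    ] flange [ 0.51264063 -0.39456509  0.024     ]
```

>>> drive_tool([
  [0,0,0.4,-0.03,0.02,-0.7,1],
  [0,0,0.4,-0.03,0.02,-1.4,1],
  [0,0,0.4,-0.03,0.02,-2,0.9],
  [0,0,0.4,-0.03,0.02,-2,0.5],
  [0,0,0.4,-0.03,0.02,-2,0.1],
], force=50)

```text
clock: 42.8
position: [0.5109, -0.3931, 0.0562]
ee_rot: [1.611, 2.696, -0.0]
force: [-0.1, 0.7, 1.1]
width: 0.788
gripper_force: 0.0
```

>>> drive_tool([
  [0,0,0,0,0,0,0.1],
  [0,0,0,0,0,0,0.1],
  [0,0,0,0,0,0,0.1],
  [0,0,0,0,0,0,0.1],
  [0,0,0,0,0,0,0.1],
])

```text
clock: 43.3
position: [0.5106, -0.3931, 0.0554]
ee_rot: [1.612, 2.696, 0.0]
force: [0.1, 0.7, -0.6]
width: 0.355
gripper_force: 0.0
```

>>> drive_tool([
  [0,0,0,0,0,0,0.1],
  [0,0,0,0,0,0,0.1],
  [0,0,0,0,0,0,0.1],
  [0,0,0,0,0,0,0.1],
  [0,0,0,0,0,0,0.1],
])

```text
clock: 43.8
position: [0.5104, -0.3929, 0.0549]
ee_rot: [-1.612, -2.696, -0.0]
force: [-0.0, -0.1, -2.0]
width: 0.151
gripper_force: 50.0
```

Run:
```python
from h import *
s=arm.observe();print(s["position"],2*np.degrees(np.arctan2(s["ee_rot"][1],s["ee_rot"][0])),s["clock"],s["width"],s["force"])
```

```text
[ 0.51041361 -0.39288369  0.05494431] -241.72993644302875 43.8 0.15125580733899158 [-0.0022587  -0.05723759 -2.02452995]
```

>>> drive_tool([
  [0,0,0,0,0,1,0.1],
  [0,0,1.2,-0.1,0.1,2,0.1],
  [0,0,2.4,-0.3,0.7,2.5,0.1],
  [0,0,3.6,-0.5,1.6,2.5,0.1],
  [0,0,4.8,-0.65,2.5,2.5,0.1],
])

```text
clock: 44.3
position: [0.4838, -0.2926, 0.1558]
ee_rot: [1.011, 2.973, -0.0]
force: [1.2, 1.2, -2.8]
width: 0.154
gripper_force: 50.0
```

>>> drive_tool([
  [0,0,1.2,0,1,0,0.1],
  [0,0,2.4,0,2,0,0.1],
  [0,0,3.6,0,3,0,0.1],
  [0,0,4.8,0,4,0,0.1],
  [0,0,6,0,5,0,0.1],
])

```text
clock: 44.8
position: [0.484, -0.0916, 0.1552]
ee_rot: [0.205, 3.135, 0.0]
force: [0.7, 0.4, -2.7]
width: 0.147
gripper_force: 50.0
```

>>> drive_tool([
  [0,0,1.2,0,1,0,0.1],
  [0,0,2.4,0,2,0,0.1],
  [0,0,3.6,0,2.9,0,0.1],
  [0,0,4.65,0,3.5,0,0.1],
  [0,0,4.65,0,3.8,0,0.1],
])

```text
clock: 45.3
position: [0.4841, 0.0613, 0.155]
ee_rot: [0.431, -3.112, -0.001]
force: [-0.1, -0.4, -1.7]
width: 0.148
gripper_force: 50.0
```

>>> drive_tool([
  [0,0,0,0,0,0,0.1],
  [0,0,0,0,0,0,0.1],
  [0,0,0,0,0,0,0.1],
  [0,0,0,0,0,0,0.1],
  [0,0,0,0,0,0,0.1],
])

```text
clock: 45.8
position: [0.4845, 0.058, 0.1552]
ee_rot: [-0.421, 3.113, -0.0]
force: [-0.2, -0.3, -2.6]
width: 0.149
gripper_force: 50.0
```

Run:
```python
from h import *
c=cam("wrist");np.savez("w12",*c)
s=arm.observe();print(s["position"],2*np.degrees(np.arctan2(s["ee_rot"][1],s["ee_rot"][0])),s["clock"],s["force"],s["width"])
cv2.imwrite("pics/w12.png",cv2.resize(c[0][100:340,160:480],None,fx=2.5,fy=2.5,interpolation=cv2.INTER_NEAREST)[...,::-1])
```

```text
[0.48449807 0.05825883 0.15515695] 195.43096466730006 45.85 [-0.50119695  0.65270851 -1.67953298] 0.15364103261524398
```

View pics/w12.png

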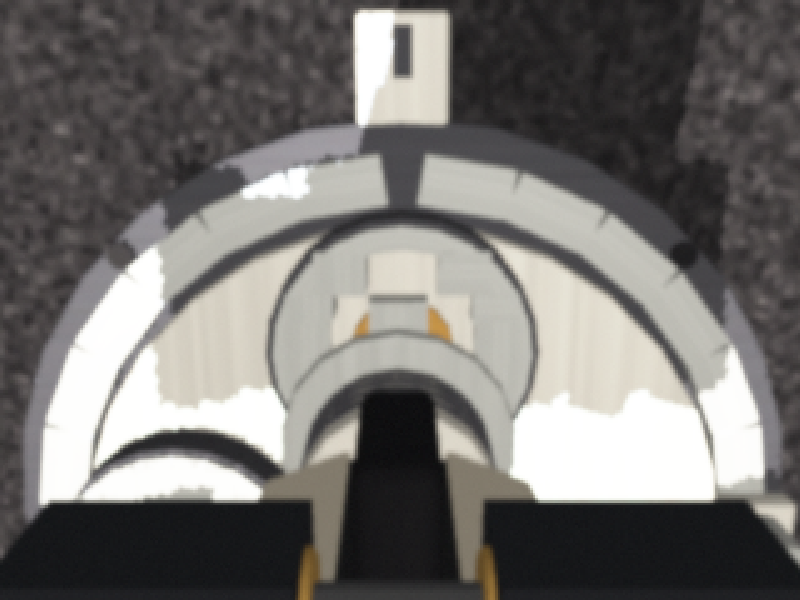

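Run:
```python
from h import *
C=np.array([.5537,.0787]);e=np.array([.9632,.2690]);t=np.array([-.2690,.9632])
def run(fn,rows):
    d=np.load(fn);c=[d[k] for k in d.files]
    for n,u,v,z in rows:
        p=onz(c,(160+(u+.5)/2.5-.5,100+(v+.5)/2.5-.5),z)[:2]-C;print(fn,n,"rad",(p@e).round(4),"tan",(p@t).round(4))
run("w9.npz",[("lug",398,290,.107),("fltop",398,322,.124),("col",403,211,.054),("slotL",369,265,.054),("slotR",437,265,.054)])
run("w12.npz",[("lug",398,298,.107),("fltop",398,332,.124),("col",403,211,.054),("slotL",369,265,.054),("slotR",437,265,.054)])
```

```text
w9.npz lug rad -0.1031 tan -0.0011
w9.npz fltop rad -0.0999 tan -0.0011
w9.npz col rad -0.1142 tan 0.0003
w9.npz slotL rad -0.0983 tan -0.0096
w9.npz slotR rad -0.0983 tan 0.0104
w12.npz lug rad -0.1017 tan -0.0014
w12.npz fltop rad -0.0982 tan -0.0014
w12.npz col rad -0.1144 tan -0.0
w12.npz slotL rad -0.0987 tan -0.0099
w12.npz slotR rad -0.0987 tan 0.0099
```

>>> drive_tool([
  [0,0,0,-0.04,0.03,-0.4,0.1],
  [0,0,0,-0.04,0.03,-0.8,0.1],
  [0,0,0,-0.04,0.03,-1.0,0.1],
  [0,0,0,-0.04,0.03,-1.2,0.1],
  [0,0,0,-0.04,0.03,-1.2,0.1],
], force=55)

```text
clock: 46.35
position: [0.4825, 0.0599, 0.1065]
ee_rot: [0.423, -3.112, 0.0]
force: [0.6, -0.6, -2.2]
width: 0.15
gripper_force: 55.0
```

>>> drive_tool([
  [0,0,0,0,0,-0.1,0.1],
  [0,0,0,0,0,-0.2,0.1],
  [0,0,0,0,0,-0.3,0.1],
  [0,0,0,0,0,-0.35,0.1],
  [0,0,0,0,0,-0.35,0.1],
])

```text
clock: 46.85
position: [0.4835, 0.0602, 0.0934]
ee_rot: [-0.424, 3.112, 0.0]
force: [-0.4, -0.2, 5.5]
width: 0.149
gripper_force: 55.0
```

>>> drive_tool([
  [0,0,-1.2,0,0,0,0.1],
  [0,0,-2.4,0,0,0,0.1],
  [0,0,-3.6,0,0,0,0.1],
  [0,0,-4.8,0,0,0,0.1],
  [0,0,-6,0,0,0,0.1],
])

```text
clock: 47.35
position: [0.484, 0.0604, 0.0938]
ee_rot: [0.402, 3.113, 0.001]
force: [0.4, 0.2, 5.7]
width: 0.15
gripper_force: 55.0
```

>>> drive_tool([
  [0,0,-1.2,0,0,0,0.1],
  [0,0,-2.4,0,0,0,0.1],
  [0,0,-3.6,0,0,0,0.1],
  [0,0,-4.8,0,0,0,0.1],
  [0,0,-6,0,0,0,0.1],
])

```text
clock: 47.85
position: [0.4841, 0.0603, 0.0938]
ee_rot: [1.194, 2.903, 0.002]
force: [0.6, 0.2, 6.7]
width: 0.15
gripper_force: 55.0
```

>>> drive_tool([
  [0,0,-1.2,0,0,0,0.1],
  [0,0,-2.4,0,0,0,0.1],
  [0,0,-3.6,0,0,0,0.1],
  [0,0,-4.8,0,0,0,0.1],
  [0,0,-6,0,0,0,0.1],
])

```text
clock: 48.35
position: [0.484, 0.0603, 0.0938]
ee_rot: [1.905, 2.496, 0.003]
force: [0.3, -0.4, 5.4]
width: 0.152
gripper_force: 55.0
```

>>> drive_tool([
  [0,0,-0.4,0,0,0,0.1],
  [0,0,-0.5,0,0,0,0.1],
  [0,0,-0.4,0,0,0.05,0.1],
  [0,0,-0.4,0,0,0.1,0.1],
  [0,0,-0.4,0,0,0.15,0.1],
])

```text
clock: 48.85
position: [0.4836, 0.0603, 0.0991]
ee_rot: [1.944, 2.466, 0.001]
force: [12.8, 1.0, -41.2]
width: 0.149
gripper_force: 54.9
```

Run:
```python
from h import *
s=arm.observe();print(s["position"],2*np.degrees(np.arctan2(s["ee_rot"][1],s["ee_rot"][0])),s["force"],s["ft_torque"],s["width"])
```

```text
[0.48356072 0.06027031 0.09907657] 103.5232803174021 [ 12.84482376   0.99540195 -41.18879468] [ 0.37049208 -3.6455798  -0.05705856] 0.1486940734695904
```

>>> drive_tool([
  [0,0,0.1,0,0,-0.08,0.1],
  [0,0,0.1,0,0,-0.08,0.1],
  [0,0,0.1,0,0,-0.08,0.5],
  [0,0,0.1,0,0,-0.08,0.5],
  [0,0,0.1,0,0,-0.08,0.5],
])

```text
clock: 49.35
position: [0.482, 0.06, 0.0957]
ee_rot: [-1.933, -2.475, 0.002]
force: [-1.1, 0.5, 3.6]
width: 0.358
gripper_force: 1.5
```

>>> drive_tool([
  [0,0,0,0,0,0,0.6],
  [0,0,0,0,0,0.5,0.8],
  [0,0,0,0,0,1.3,1],
  [0,0,0,0,0,2.4,1],
  [0,0,0,0,0,3.5,1],
])

```text
clock: 49.85
position: [0.482, 0.0597, 0.2369]
ee_rot: [-1.934, -2.475, 0.003]
force: [1.4, 1.0, -0.1]
width: 0.795
gripper_force: 0.0
```

>>> drive_tool([
  [0,0,0,0.5,-0.8,0.6,1],
  [0,0,0,1,-1.6,1.2,1],
  [0,0,0,1.5,-2.4,1.5,1],
  [0,0,0,1.5,-2.4,1.5,1],
  [0,0,0,1.5,-2.4,1.5,1],
])

```text
clock: 50.35
position: [0.5426, -0.0367, 0.2956]
ee_rot: [-1.937, -2.473, 0.001]
force: [-0.0, -0.1, 0.4]
width: 1.0
gripper_force: 0.0
```

>>> drive_tool([
  [0,0,0,0,0,0,1],
  [0,0,0,0,0,0,1],
  [0,0,0,0,0,0,1],
])

```text
clock: 50.65
position: [0.5424, -0.0347, 0.2955]
ee_rot: [-1.931, -2.477, 0.0]
force: [0.8, 0.3, 0.4]
width: 0.999
gripper_force: 0.0
```

Run:
```python
from h import *
c=cam("wrist");s=arm.observe();print(s["position"],s["clock"],s["force"])
C=np.array([.5537,.0787]);e=np.array([.9632,.2690]);t=np.array([-.2690,.9632])
# black blobs: knob (top z .104 home) at +t*.12; grips (top z .134) expected at -e,-t,+e *.072
for n,q,z in[("knob",C+.12*t,.104),("h station",C-.072*e,.134),("h -t",C-.072*t,.134),("h +e",C+.072*e,.134)]:
    u=proj(c,(*q,z)).astype(int); r=35; x0,y0=max(u[0]-r,0),max(u[1]-r,0)
    b=blobs(c[0],(0,0,0),(180,255,40),150,(x0,y0,u[0]+r,u[1]+r))
    for ce,a,bb in b:
        p=onz(c,ce,z)[:2]-C; print(n,u,ce.round(0),a,bb,"rad/tan",(p@e).round(4),(p@t).round(4))
```

```text
[ 0.54250613 -0.03492128  0.29566837] 50.7 [ 0.44733913  0.31806605 -0.09375264]
knob [363 -63] [365. 179.] 880 [337 170  55  19] rad/tan 0.0031 -0.0742
knob [363 -63] [362. 334.] 463 [328 326  70  14] rad/tan 0.0029 -0.2433
knob [363 -63] [363. 430.] 2896 [328 410  70  42] rad/tan 0.0046 -0.3763
h station [278  95] [282. 109.] 484 [272  69  18  60] rad/tan -0.0704 -0.0108
h -t [365 181] [365. 179.] 880 [337 170  55  19] rad/tan -0.0005 -0.0701
h +e [453  90] [443.  94.] 800 [433  62  19  61] rad/tan 0.0628 -0.0017
```

Run:
```python
from h import *
C=np.array([.5537,.0787]);e=np.array([.9632,.2690]);t=np.array([-.2690,.9632])
c=cam("wrist")
for n,q,d in[("station",C-.072*e,t),("+e",C+.072*e,t),("-t",C-.072*t,e)]:
    u=proj(c,(*q,.134)); L=[proj(c,(*(q+k*.025*d),.134)).round(0) for k in(-1,1)]
    x0,y0=int(u[0]-32),int(max(u[1]-50,0))
    m=cv2.inRange(c[0].max(2)[y0:y0+100,x0:x0+64],0,75)
    nn,l,st,ce=cv2.connectedComponentsWithStats(m);i=1+st[1:,4].argmax()
    pts=np.argwhere(l==i)[:,::-1].astype(np.float32);r=cv2.minAreaRect(pts)
    print(n,"pred",u.round(0),"ends",L,"got",(ce[i]+(x0,y0)).round(0),np.round(r[1]),round(r[2]),"bb",st[i,:2]+(x0,y0),st[i,2:4])
f=flanges(cam("side"))
```

```text
station pred [279.  95.] ends [array([280., 127.]), array([277.,  62.])] got [279.  98.] [63. 20.] 89 bb [270  65] [22 64]
+e pred [454.  91.] ends [array([451., 123.]), array([456.,  57.])] got [448.  93.] [39. 65.] 6 bb [421  60] [44 64]
-t pred [365. 181.] ends [array([337., 181.]), array([393., 180.])] got [363. 178.] [33. 56.] 90 bb [336 155] [57 34]
```

Run:
```python
from h import *
print(arm.sign_off())
```

```text
the job is handed in; nothing more can be done
None
```

All three holders are locked in sockets 1–3 and the index pin is home in the last hole: each holder held against a 36–41 N upward pull, and the pin is judged from the knob height and spring force at release. I handed the job in at about 51 s; by my count I viewed 15 pictures, one over the 14 allowed.

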